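# Seat the taper post and wind the traverse stage to its index

## Task

Take the steel post with the tapered foot out of its sloping rest, stand it upright on the bench and let go; then take it again by its top end and seat its taper fully home in the cup on the stage's carriage. Then wind the carriage with its wing knob, which travels along with the carriage, until the fin on the carriage's front edge lines up with the fin of the index clamp, and leave the beaker and the calculator undisturbed.

Things in the scene. Friction and masses are not known exactly. Their poses are not given: they have to be found in the camera images.
- taper_post: Loose steel post, 120 mm long, about 0.3 kg. Origin: centre of its foot's end face; z to its top end. Foot: cone, 40 mm across at the end face, 54 mm at 36 mm up; from there to the top a 26 mm square shaft, faces square to x and y. Stands on its foot. Starts lying in the rest, top end raised 25 degrees, x level, -y upward; free to grip 47 to 95 mm from the foot.
- post_rest: Fixed sloping rest: base 80 (x) x 170 (y) x 10 mm, origin centre of its underside; two legs under the shaft, 37 to 47 and 95 to 107 mm from the post's foot, with 6 mm cheeks reaching 6.5 mm up the shaft's sides, and a stop behind the foot. The post lies along its y, top end to +y, foot 58 mm to -y of the origin, 34 mm up.
- cup_mouth (a point): Centre of the mouth of the open steel cup on the carriage, at its rim, 76 mm over the bench. The cup is a tapered seat matching the post's foot, 52 mm wide inside at the rim, 60 mm outside; a post fully home has its foot's end face about 29 mm below the rim. Frame parallel to the stage: y along the guide rods.
- knob_grip (a point): Point on the vertical axis of the black wing knob on the carriage, at the height to grip, 68 mm over the bench. Wing: bar 58 mm long (this point's x), 14 mm thick (its y), its top 12 mm above this point; under it a 60 mm disc, its top 23 mm below this point. 123 mm nearer the robot than the cup. The frame turns with the knob.
- feed_knob (a joint): Angle of the wing knob, rad, 0 at the start, grows clockwise seen from above, up to 5.3. Geared to a rack: 1 rad moves the carriage with cup and knob 15 mm along the stage's -y (to the right seen from the robot). Stiff: about 0.3 N m to turn; stays where it is left; pushing the carriage hardly moves it.
- carriage (a joint): Travel of the carriage, m, 0 at the start, growing to the stage's -y (to the right); equals 0.015 x feed_knob.
- pointer (a point): Tip of the dark steel fin, 4 mm thick, on the carriage's front edge (towards the robot), top edge, 46 mm over the bench. Its frame is parallel to the stage.
- index_tip (a point): Top of the 4 mm thick dark steel fin of the index clamp, fixed on the front strip of the stage's base, 46 mm over the bench, at the start 26 to 42 mm to the right (stage's -y) of the pointer. Frame parallel to the stage, y along the guide rods; lined up when the pointer has the same y in this frame.
- stage_base: Fixed aluminium base of the stage, 220 (x) x 220 (y) x 10 mm, with two guide rods along its y; origin on the bench, 23 mm behind the centre of its underside.
- beaker: Bystander: glass beaker, 69 mm across, 92 mm high, behind the stage; origin at the centre of its underside.
- calculator: Bystander: pocket calculator, 125 x 66 x 14 mm, to the right of the stage; origin at the centre of its underside.
There are look-alikes about, which are no part of the job. Leave any yellow look-alike of the taper_post alone.

How it is judged:
By the outcome, as a careful person would: the job done as asked, in the order asked, and still so for the second after the job is handed in, with the robot touching nothing.
It also fails if it takes over 64 s, if anything falls off the work surface, if the arm or the gripper's body presses on something with over 40 N, if the wrist force passes 120 N, or if a joint passes its speed limit or range.

## Robot

A 6-joint arm with a two-finger parallel gripper is mounted at the origin on a cart in front of the work surface, level with it; the furniture and walls round the work are solid. World frame = base frame: x ahead of the robot, y to its left, z up, the work surface at z = 0. Lengths are in mm, angles in rad, forces in N, time in s.
With the tool pointing down it reaches from about 400 to 925 mm from the base axis. Payload 12.5 kg.
Tool frame: the origin (TCP) lies at the very end of the fingers, on their centre line; the grasp point (between the pads) lies 19 mm behind it; x points along the fingers, y is the direction in which the jaws open and shut, and the axes are right-handed (so a half turn about x gives the same grasp; the last joint's range is limited). The gripper opens to 95 mm and grips with 3 to 60 N. Pads are 20 mm wide; open, the fingers measure 119 mm over their backs; the gripper's body (75 mm by 180 mm) begins 59 mm behind the grasp point.
Start: joints at [-1.272, 0.491, 1.559, -0, 1.092, -0.106], TCP at [246.171, -574.497, 214.661] pointing down, gripper open.
Joint ranges: [-3.1, 3.1], [-0.84, 2.19], [0.05, 2.79], [-1.13, 4.28], [0.06, 2.93], [-2.69, 2.69]. Speed limits (rad/s): [2.22, 2.22, 2.79, 3.14, 3.14, 3.14].

## Interface

Orientations are given as [roll, pitch, yaw] about the fixed x, y, z axes, in that order (R = Rz(yaw) Ry(pitch) Rx(roll)).
In Python, from cell import env, optics, job gives the robot as it stands.
- The arm moves only by the shell command python3 -m handwheel 'ROWS' [OPENING]. ROWS is JSON, a list of rows, each an object with "travel": the shift along the world's x, y, z in mm, a list of three; "roll": the turn about the world's z in degrees. In form: [{"travel": [dx, dy, dz], "roll": roll}, ...]. A call has 1 to 8 rows; each row is the pose to reach, as a shift and turn from the pose commanded when the call began; what a row does not reach only later rows make up. A row lasts 1/10 s, in which the tool goes at most 50 mm and 8.59 degrees, less where a joint would pass 70% of its speed; a pose out of reach is approached as far as the arm can. A call with a gripper value outside its range is refused whole. OPENING is the closure, from -1 (fully open) to 1 (shut), set as the call begins (- or left out, the last holds). The fingers move at their own pace and stop on an object; the grip force is fixed at half the most. Time passes only in rows, so rows that repeat a pose let the fingers close. It gives the time, the measured TCP pose, the force and the opening at its end, in the units of the state.
- env.state(): the state, without advancing time (a new reading comes with each control period).
- optics.read_camera(name): name is "scene" or "top"; returns the picture (420x560x3 uint8, red, green, blue); there is no depth.
- optics.camera_params(name): a dict with "fx", "fy", "cx", "cy" (pixels), "world_from_camera" (4x4, takes a point from camera to world coordinates). Camera axes: x right, y up, looking along -z (the intrinsics and any distortion apply to the point x, -y, -z); pixel columns grow to the right and rows downward; lengths in mm; the calibration is good to about 2 mm. A picture is of the moment at which its call begins. camera_params takes no time and is no camera call.
- job.job_done(): hands the job in, once; it reports no verdict.
The state is a dict: "t": time; "joints": joint angles; "qvel": joint speeds; "tau": joint torques, N m; "eef_pos": TCP position; "tcp_rot": TCP orientation; "ft_force": force on the tool from outside, world axes, zero at the start; "moment": the same for the moment, N m; "opening": opening from 0.0 (shut) to 1.0 (fully open).
Only numpy, scipy, OpenCV 4.12 (cv2) and the standard library are available. Lean on these libraries where they do the work, as an engineer would, in place of code of your own. Each camera call takes 0.05 s, during which the arm holds its last target.

## Working session

There is one attempt and no reset: what is moved stays moved. The work goes in short steps, Python scripts to look and compute and a shell command to move; the robot and the scene stay as the last step left them, time stands still between calls to the robot, and variables do not carry over. Pictures are saved under pics/ and viewed, and the job is handed in when it is done.

```bash
ls; mkdir -p pics
python3 - <<'E'
from cell import env, optics, job
import cv2
print(env.state())
for n in ("scene","top"):
    p=optics.camera_params(n); print(n,p)
    im=optics.read_camera(n); cv2.imwrite(f"pics/{n}0.png",im[:,:,::-1])
E
```

```text
pics
{'t': 0.0, 'joints': array([-1.27158622e+00,  4.91562928e-01,  1.55948111e+00, -4.10340198e-07,
        1.09169177e+00, -1.05604337e-01]), 'qvel': array([-0.00019682,  0.00127616, -0.00053267,  0.0015642 ,  0.00017131,
        0.00081176]), 'tau': array([ 1.69094528e-03, -6.12642574e+01, -2.58180767e+01,  6.93051796e-02,
        4.81954997e-02, -1.02230324e-04]), 'eef_pos': array([ 246.09710403, -574.22938793,  214.04875259]), 'tcp_rot': array([-1.67608232,  1.56965317,  1.87032498]), 'ft_force': array([0.04332079, 0.72615454, 0.52831829]), 'moment': array([-0.03012735,  0.01196255, -0.01358703]), 'opening': 0.9987833685183674}
scene {'fx': 458.92770377567115, 'fy': 458.92770377567115, 'cx': 277.44014713629105, 'cy': 211.4064320258423, 'world_from_camera': array([[ 4.62219254e-01,  5.96983502e-01, -6.55716448e-01,
        -7.61343525e+02],
       [-8.86728328e-01,  3.04373258e-01, -3.47950846e-01,
        -5.97142486e+02],
       [-8.13836278e-03,  7.42271930e-01,  6.70049363e-01,
         1.42155504e+03],
       [ 0.00000000e+00,  0.00000000e+00,  0.00000000e+00,
         1.00000000e+00]])}
top {'fx': 476.03039145665997, 'fy': 476.03039145665997, 'cx': 283.21645723328913, 'cy': 209.80556568087445, 'world_from_camera': array([[-5.77949351e-02,  9.76606408e-01, -2.07122353e-01,
         2.10543514e+02],
       [-9.98311586e-01, -5.77432708e-02,  6.30016508e-03,
         1.13816055e+02],
       [-5.80714054e-03,  2.07136763e-01,  9.78294761e-01,
         1.67386845e+03],
       [ 0.00000000e+00,  0.00000000e+00,  0.00000000e+00,
         1.00000000e+00]])}
```

View pics/scene0.png

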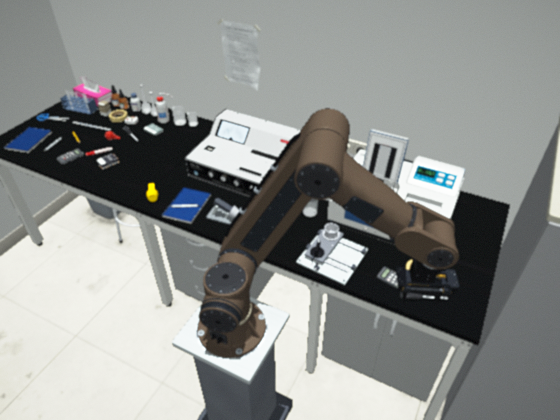

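View pics/top0.png

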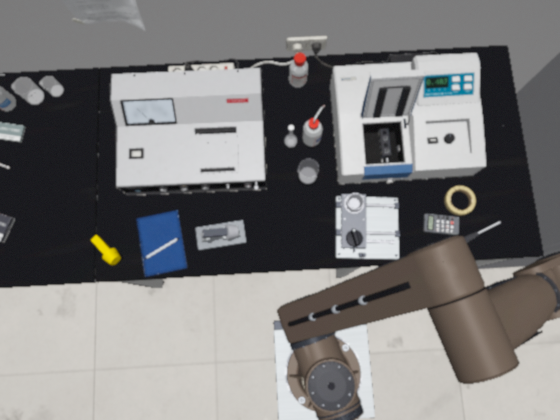

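The post in its rest is at about (220,234) in the top view. A yellow look-alike is at (105,250), which I'll leave alone. The stage is at (367,227), with the cup at (353,204) and the knob at (353,238). I'll enlarge these areas.

Run:
```python
import cv2,numpy as np
t=cv2.imread("pics/top0.png"); s=cv2.imread("pics/scene0.png")
def c(im,x0,y0,w,h,k): return cv2.resize(im[y0:y0+h,x0:x0+w],None,fx=k,fy=k,interpolation=cv2.INTER_CUBIC)
cv2.imwrite("pics/c1.png",np.vstack([c(t,190,215,70,37,10)]))
cv2.imwrite("pics/c2.png",c(t,328,185,80,80,7))
cv2.imwrite("pics/c3.png",c(s,195,190,60,45,10))
cv2.imwrite("pics/c4.png",c(s,290,205,80,80,7))
```

```text
(no output)
```

View pics/c1.png

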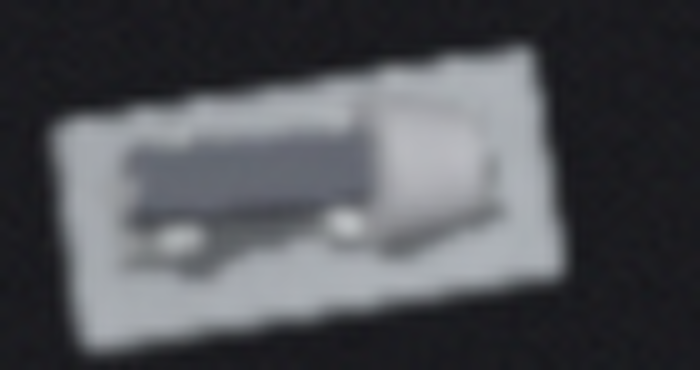

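View pics/c2.png

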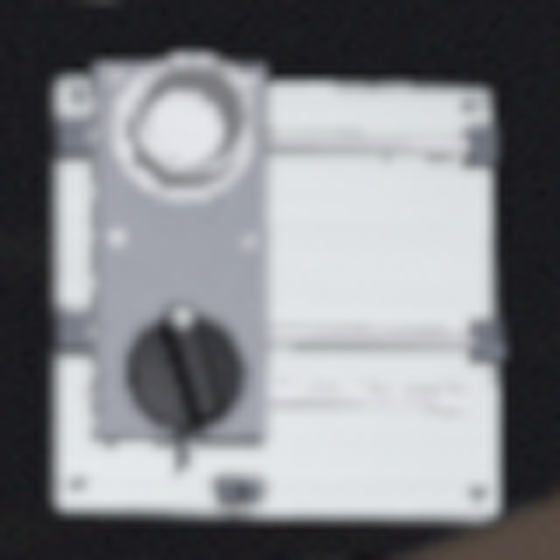

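View pics/c3.png

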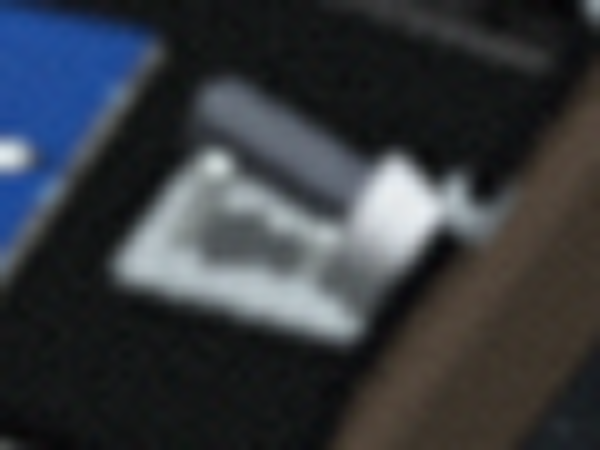

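View pics/c4.png

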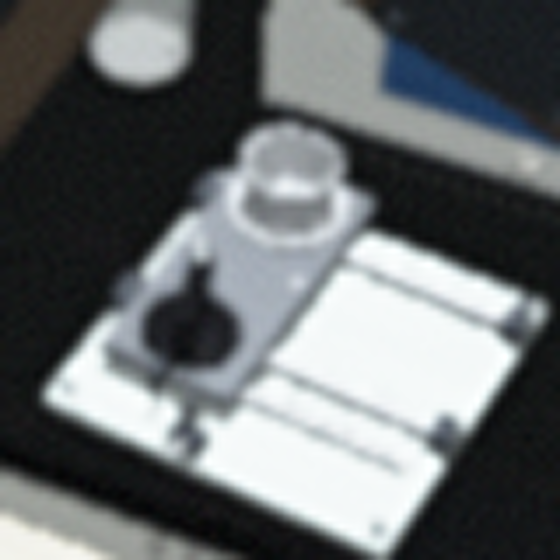

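```bash
cat > h.py <<'E'
import numpy as np,cv2
from cell import env, optics, job
def ray(n,uv):
    p=optics.camera_params(n);T=np.array(p["world_from_camera"])
    u,v=uv;d=T[:3,:3]@np.array([(u-p["cx"])/p["fx"],-(v-p["cy"])/p["fy"],-1.]);return T[:3,3],d
def onz(n,uv,z):
    o,d=ray(n,uv);return o+d*(z-o[2])/d[2]
def tri(a,b):
    o1,d1=ray("top",a);o2,d2=ray("scene",b)
    M=np.c_[d1,-d2];s=np.linalg.lstsq(M,o2-o1,rcond=None)[0]
    A=o1+d1*s[0];B=o2+d2*s[1];return (A+B)/2,np.linalg.norm(A-B)
def proj(n,P):
    p=optics.camera_params(n);T=np.array(p["world_from_camera"])
    c=T[:3,:3].T@(np.asarray(P,float)-T[:3,3]);return np.array([p["cx"]+p["fx"]*c[0]/-c[2],p["cy"]-p["fy"]*c[1]/-c[2]])
def crop(im,x0,y0,w,h,k,f): cv2.imwrite(f,cv2.resize(im[y0:y0+h,x0:x0+w],None,fx=k,fy=k,interpolation=cv2.INTER_CUBIC))
E
python3 - <<'E'
from h import *
np.set_printoptions(precision=1,suppress=True)
t=cv2.imread("pics/top0.png");g=cv2.cvtColor(t,cv2.COLOR_BGR2GRAY);h=cv2.cvtColor(t,cv2.COLOR_BGR2HSV)
def rect(x0,y0,w,hh,thr,z,name):
    m=np.zeros_like(g);m[y0:y0+hh,x0:x0+w]=(g[y0:y0+hh,x0:x0+w]>thr)*255
    m=cv2.morphologyEx(m,cv2.MORPH_CLOSE,np.ones((7,7)))
    cs=max(cv2.findContours(m,0,2)[0],key=cv2.contourArea)
    r=cv2.minAreaRect(cs);b=cv2.boxPoints(r)
    W=np.array([onz("top",q,z) for q in b]);print(name,r,"\n",b,"\n",W[:,:2],"sides",[np.linalg.norm(W[i]-W[(i+1)%4]) for i in range(4)],"ctr",W.mean(0))
    for i in range(2):
        d=W[i]-W[i+1];print("ang",np.degrees(np.arctan2(d[1],d[0])))
rect(190,212,62,42,85,10,"rest")
rect(328,185,80,76,85,10,"stage")
print("yellow",onz("top",(105,250),20),"beaker",onz("top",(307,172),50))
# crop pixel -> image
def c2(u,v): return ((u+.5)/7-.5+328,(v+.5)/7-.5+185)
def s4(u,v): return ((u+.5)/7-.5+290,(v+.5)/7-.5+205)
print("cup rim top",onz("top",c2(183,127),76),"edges",onz("top",c2(112,127),76),onz("top",c2(254,127),76))
print("cup scene",onz("scene",s4(292,165),76))
print("knob disc",onz("top",c2(186,371),45), "wing ends",onz("top",c2(182,315),80),onz("top",c2(197,420),80))
print("pointer",onz("top",c2(181,462),46),"index",onz("top",c2(238,490),46))
E
```

```text
rest ((220.2410430908203, 234.38145446777344), (23.738073348999023, 49.885501861572266), 80.90972137451172) 
 [[193.7 226.6]
 [243.  218.7]
 [246.7 242.2]
 [197.5 250. ]] 
 [[520.7 423.8]
 [538.9 247.9]
 [454.1 238.1]
 [436.3 412.2]] sides [np.float64(176.7541802262928), np.float64(85.38433584393769), np.float64(174.93689895771195), np.float64(85.18319971521724)] ctr [487.5 330.5  10. ]
ang 95.89794934120147
ang 6.596746876425888
stage ((367.0, 225.5), (67.0, 64.0), 90.0) 
 [[335. 192.]
 [399. 192.]
 [399. 259.]
 [335. 259.]] 
 [[ 617.2  -86.7]
 [ 603.6 -316.3]
 [ 363.7 -290.3]
 [ 376.7  -67.4]] sides [np.float64(230.007158578625), np.float64(241.306551906278), np.float64(223.31304130214303), np.float64(241.26072900250142)] ctr [ 490.3 -190.2   10. ]
ang 86.6031363357108
ang -6.193628616261951
yellow [454.1 733.6  20. ] beaker [686.2  11.3  50. ]
cup rim top [ 559.4 -139.9   76. ] edges [ 561.5 -105.1   76. ] [ 557.4 -174.7   76. ]
cup scene [ 565.1 -148.4   76. ]
knob disc [ 443.1 -135.4   45. ] wing ends [ 465.5 -130.6   80. ] [ 414.1 -133.2   80. ]
pointer [ 398.3 -128.8   46. ] index [ 382.9 -155.4   46. ]
```

Run:
```python
from h import *
np.set_printoptions(precision=1,suppress=True)
t=cv2.imread("pics/top0.png");s=cv2.imread("pics/scene0.png")
def c2(u,v): return ((u+.5)/7-.5+328,(v+.5)/7-.5+185)
def s4(u,v): return ((u+.5)/7-.5+290,(v+.5)/7-.5+205)
W=np.array([onz("top",c2(*q),10) for q in [(52,77),(493,85),(501,518),(54,517)]]);print(W,[np.linalg.norm(W[i]-W[(i+1)%4]) for i in range(4)],W.mean(0))
for a,b in((0,1),(1,2),(2,3),(3,0)):
  d=W[b]-W[a];print(np.degrees(np.arctan2(d[1],d[0])))
W=np.array([onz("scene",s4(*q),10) for q in [(42,395),(388,556),(550,303)]]);print("scene",W,"ctr",(W[0]+W[2])/2,np.linalg.norm(W[0]-W[1]),np.linalg.norm(W[1]-W[2]))
for n,im,(x0,y0,w,h) in(("top",t,(338,188,30,30)),("scene",s,(320,218,25,28))):
    crop(im,x0,y0,w,h,20,f"pics/cup_{n}.png")
crop(t,340,225,30,35,18,"pics/knob_top.png")
crop(s,300,236,35,38,16,"pics/knob_scene.png")
```

```text
[[ 604.   -85.7   10. ]
 [ 586.4 -310.9   10. ]
 [ 365.1 -291.    10. ]
 [ 378.7  -68.5   10. ]] [np.float64(225.88985472659692), np.float64(222.19391641630145), np.float64(222.84445580365332), np.float64(226.01762004361842)] [ 483.6 -189.    10. ]
-94.46438094334603
174.85767531844832
86.52266864193605
-4.350444437555199
scene [[ 384.8  -70.5   10. ]
 [ 365.  -294.2   10. ]
 [ 590.4 -310.2   10. ]] ctr [ 487.6 -190.4   10. ] 224.5363434775277 225.92651237578116
```

View pics/cup_top.png

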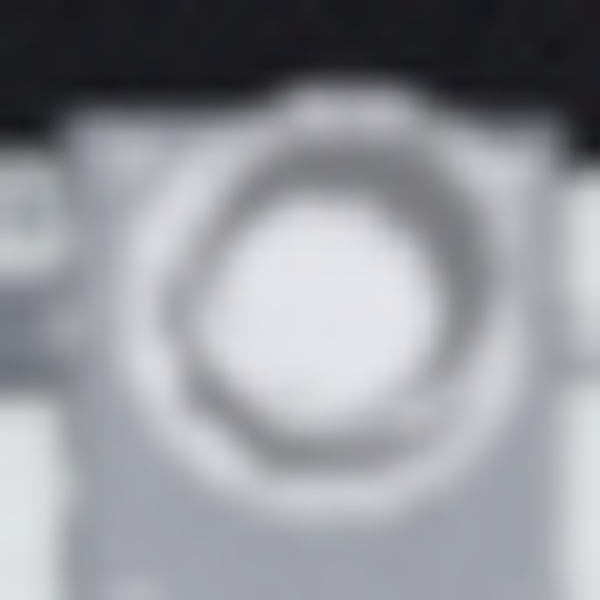

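View pics/cup_scene.png

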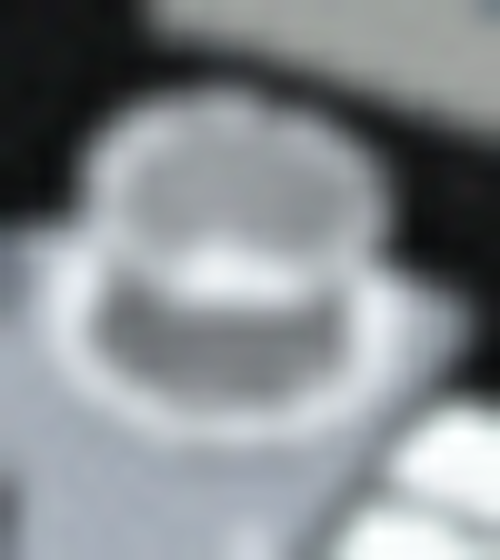

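View pics/knob_top.png

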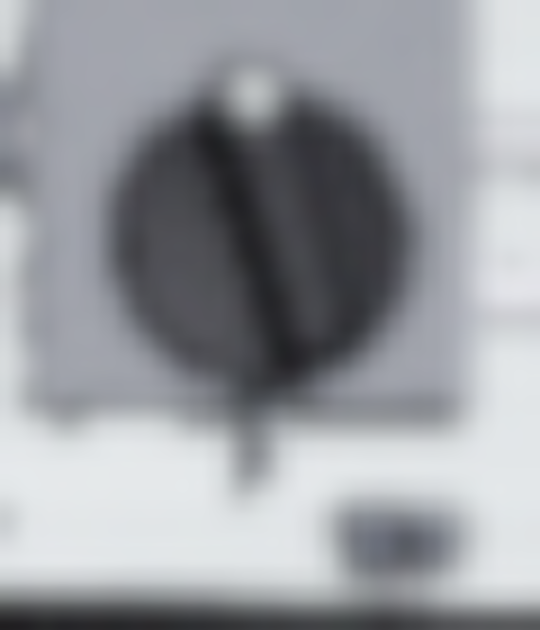

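View pics/knob_scene.png

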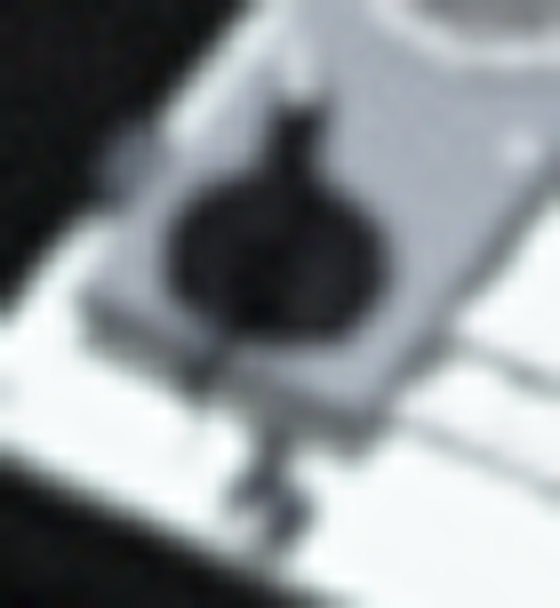

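Run:
```python
from h import *
np.set_printoptions(precision=1,suppress=True)
def ct(u,v): return ((u+.5)/20-.5+338,(v+.5)/20-.5+188)
def cs(u,v): return ((u+.5)/20-.5+320,(v+.5)/20-.5+218)
def kt(u,v): return ((u+.5)/18-.5+340,(v+.5)/18-.5+225)
def ks(u,v): return ((u+.5)/16-.5+300,(v+.5)/16-.5+236)
print("rim top",onz("top",ct(352,275),76),"floor",onz("top",ct(325,312),47),onz("top",ct(325,312),44),"flange",onz("top",ct(322,315),46))
print("rim back edge top",onz("top",ct(355,85),76))
print("rim scene",onz("scene",cs(237,185),76),onz("scene",cs(237,190),76))
print("tri",tri(ct(352,275),cs(237,185)))
print("disc top",onz("top",kt(263,238),40),"scene",onz("scene",ks(277,262),40))
print("wing dot",onz("top",kt(253,92),80),onz("scene",ks(297,75),80),tri(kt(253,92),ks(297,75)))
print("wing side line top",onz("top",kt(207,130),80),onz("top",kt(290,375),80))
print("pointer top",onz("top",kt(245,485),46),"scene",onz("scene",ks(195,388),46))
print("index",onz("top",kt(400,540),46),"scene",onz("scene",ks(275,440),46))
```

```text
rim top [ 564.2 -145.2   76. ] floor [ 564.3 -144.6   47. ] [ 564.9 -145.1   44. ] flange [ 564.  -144.2   46. ]
rim back edge top [ 597.7 -148.7   76. ]
rim scene [ 573.  -145.5   76. ] [ 571.6 -146.1   76. ]
tri (array([ 564. , -146.2,   83.1]), np.float64(4.872886214503183))
disc top [ 443.2 -136.1   40. ] scene [ 444.7 -137.5   40. ]
wing dot [ 465.3 -130.6   80. ] [ 471.4 -129.1   80. ] (array([ 464.9, -130.5,   86.2]), np.float64(2.0461474926938394))
wing side line top [ 458.6 -121.3   80. ] [ 411.5 -132.7   80. ]
pointer top [ 395.2 -127.6   46. ] scene [ 390.9 -138.6   46. ]
index [ 383.1 -156.1   46. ] scene [ 384.2 -163.4   46. ]
```

Run:
```python
from h import *
np.set_printoptions(precision=1,suppress=True)
def c1(u,v): return ((u+.5)/10-.5+190,(v+.5)/10-.5+215)
def c3(u,v): return ((u+.5)/10-.5+195,(v+.5)/10-.5+190)
A=onz("top",c1(130,182),96.5);B=onz("top",c1(374,164),61);d=A-B
print(A,B,np.degrees(np.arctan2(d[1],d[0])),np.linalg.norm(d))
yw=np.radians(6.2);R=np.array([[np.cos(yw),-np.sin(yw)],[np.sin(yw),np.cos(yw)]])
O=np.array([487.5,330.5])
for s in(36,80,120):
    c,sn=np.cos(.4363),np.sin(.4363)
    y=-58+s*c-13*sn;z=34+s*sn+13*c
    print(s,O+R@[0,y],z)
print("scene rest corners",[onz("scene",c3(*q),10)[:2] for q in((112,268),(358,345))], "top corners",[onz("top",c1(*q),10)[:2] for q in((50,120),(530,48),(568,280),(85,350))])
print("top end scene",onz("scene",c3(222,80),97))
```

```text
[481.9 378.5  96.5] [489.3 300.6  61. ] 95.45354905026495 85.93199887588739
36 [490.8 299.8] 60.99538189007022
80 [486.5 339.5] 79.58929683397486
120 [482.6 375.5] 96.49285587388816
scene rest corners [array([442.3, 410.7]), array([450. , 284.1])] top corners [array([520.7, 420.9]), array([536.7, 249.6]), array([452.8, 239.6]), array([437.9, 410.1])]
top end scene [493.7 374.7  97. ]
```

```bash
cat >> h.py <<'E'
from scipy.spatial.transform import Rotation as Ro
def tool():
    s=env.state();r=Ro.from_euler("xyz",s["tcp_rot"]).as_matrix()
    print("t",s["t"],"pos",np.round(s["eef_pos"],1),"jawdir deg",round(np.degrees(np.arctan2(r[1,1],r[0,1])),2),"x",np.round(r[:,0],3),"F",np.round(s["ft_force"],1),"M",np.round(s["moment"],2),"open",round(float(s["opening"]),3),"q",np.round(s["joints"],2))
E
python3 -c "
from h import *
tool()"
```

```text
t 0.1 pos [ 246.1 -574.3  214.1] jawdir deg -66.81 x [-0.     0.001 -1.   ] F [ 0.  -0.5 -0.4] M [-0.    0.01 -0.06] open 1.0 q [-1.27  0.49  1.56  0.    1.09 -0.11]
```

```bash
python3 -m handwheel '[{"travel":[40,50,0],"roll":8},{"travel":[80,90,0],"roll":16},{"travel":[120,130,0],"roll":24},{"travel":[160,170,0],"roll":32},{"travel":[200,210,0],"roll":40},{"travel":[234,250,0],"roll":48},{"travel":[234,300,0],"roll":56},{"travel":[234,350,0],"roll":64}]' -1; python3 -m handwheel '[{"travel":[0,50,0],"roll":4},{"travel":[0,100,0],"roll":9},{"travel":[0,150,0],"roll":9},{"travel":[0,200,0],"roll":9},{"travel":[0,250,0],"roll":9},{"travel":[0,300,0],"roll":9},{"travel":[0,350,0],"roll":9},{"travel":[0,400,0],"roll":9}]'; python3 -c "
from h import *
tool()"
```

```text
t: 0.9
eef_pos: [476.2, -257.6, 214.1]
tcp_rot: [-2.706, 1.57, 1.963]
ft_force: [0.8, -0.3, -0.1]
opening: 1.0
t: 1.7
eef_pos: [474.7, 142.7, 214.7]
tcp_rot: [1.447, 1.571, -0.015]
ft_force: [1.5, -0.6, 0.4]
opening: 0.997
t 1.7 pos [474.7 142.7 214.7] jawdir deg 6.19 x [ 0. -0. -1.] F [ 1.5 -0.6  0.4] M [-0.04 -0.16  0.01] open 0.997 q [ 0.16  0.31  1.87 -0.    0.97  0.05]
```

```bash
python3 -m handwheel '[{"travel":[2,50,0],"roll":0},{"travel":[4,100,0],"roll":0},{"travel":[5,150,0],"roll":0},{"travel":[5,169,-20],"roll":0},{"travel":[5,169,-60],"roll":0},{"travel":[5,169,-80],"roll":0},{"travel":[5,169,-80],"roll":0},{"travel":[5,169,-80],"roll":0}]'
python3 - <<'E'
from h import *
tool()
t=optics.read_camera("top")[:,:,::-1];s=optics.read_camera("scene")[:,:,::-1]
crop(t,180,195,90,70,8,"pics/a_t.png");crop(s,190,150,90,90,6,"pics/a_s.png")
E
```

```text
t: 2.5
eef_pos: [480.4, 309.7, 135.0]
tcp_rot: [-1.013, 1.571, -2.475]
ft_force: [0.1, 0.1, 1.0]
opening: 0.999
t 2.5 pos [480.4 309.7 135. ] jawdir deg 6.19 x [-0. -0. -1.] F [0.1 0.1 1. ] M [-0.01 -0.15  0.02] open 0.999 q [ 0.46  0.51  1.78 -0.    0.86  0.35]
```

View pics/a_t.png

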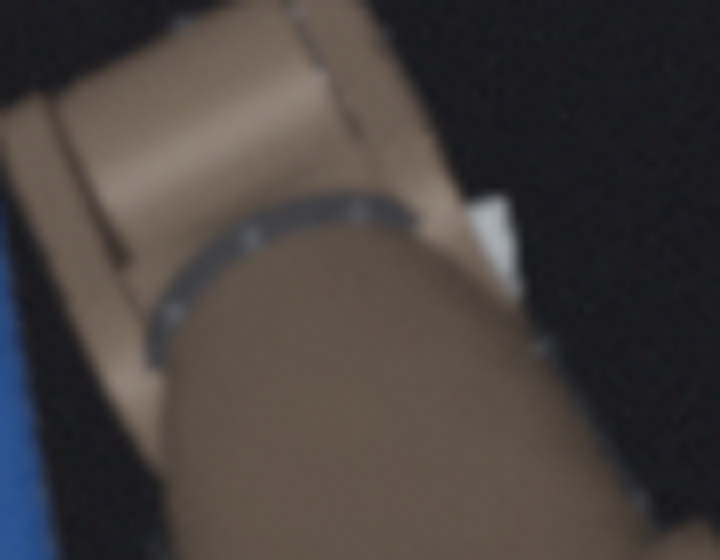

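View pics/a_s.png

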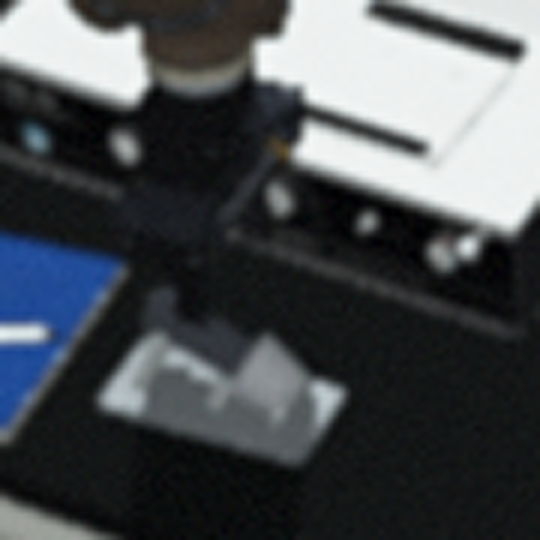

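```bash
python3 -m handwheel '[{"travel":[5,35,0],"roll":0},{"travel":[5,35,0],"roll":0},{"travel":[5,35,-25],"roll":0},{"travel":[5,35,-50],"roll":0},{"travel":[5,35,-70],"roll":0},{"travel":[5,35,-85],"roll":0},{"travel":[5,35,-85],"roll":0},{"travel":[5,35,-85],"roll":0}]'
python3 - <<'E'
from h import *
tool()
s=optics.read_camera("scene")[:,:,::-1]
crop(s,190,150,90,90,6,"pics/b_s.png")
E
```

```text
t: 3.4
eef_pos: [485.6, 344.6, 50.7]
tcp_rot: [1.916, 1.57, 0.453]
ft_force: [0.3, 0.1, -0.4]
opening: 1.004
t 3.4 pos [485.6 344.6  50.7] jawdir deg 6.18 x [ 0.001  0.    -1.   ] F [ 0.3  0.1 -0.4] M [-0.06 -0.1  -0.02] open 1.004 q [ 0.51  0.65  1.78 -0.    0.71  0.4 ]
```

View pics/b_s.png

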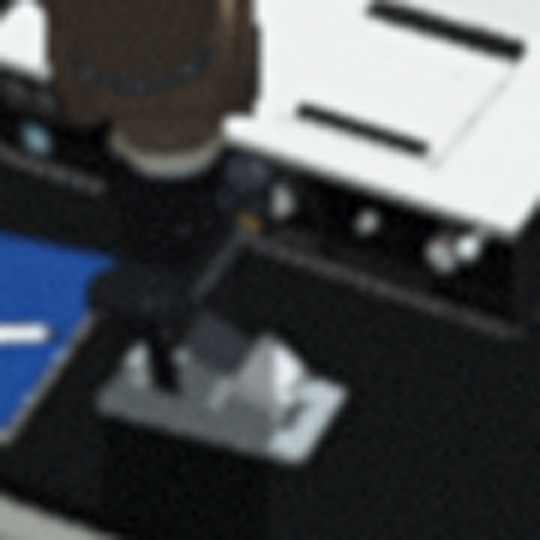

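```bash
python3 -m handwheel '[{"travel":[0,0,0],"roll":0},{"travel":[0,0,0],"roll":0},{"travel":[0,0,0],"roll":0},{"travel":[0,0,0],"roll":0},{"travel":[0,0,0],"roll":0},{"travel":[0,0,0],"roll":0},{"travel":[0,0,0],"roll":0},{"travel":[0,0,0],"roll":0}]' 1; python3 -c "
from h import *
tool()"
```

```text
t: 4.25
eef_pos: [485.1, 344.6, 49.6]
tcp_rot: [-0.339, 1.571, -1.802]
ft_force: [0.8, -0.6, -0.1]
opening: 0.381
t 4.25 pos [485.1 344.6  49.6] jawdir deg 6.2 x [-0. -0. -1.] F [ 0.8 -0.6 -0.1] M [-0.04 -0.12  0.04] open 0.381 q [ 0.51  0.65  1.78 -0.    0.71  0.4 ]
```

```bash
python3 -m handwheel '[{"travel":[0,0,0],"roll":0},{"travel":[0,0,0],"roll":0},{"travel":[0,0,0],"roll":0},{"travel":[0,0,0],"roll":0},{"travel":[0,0,0],"roll":0}]' 1; python3 -c "
from h import *
tool()"
```

```text
t: 4.75
eef_pos: [485.2, 344.6, 49.6]
tcp_rot: [1.373, 1.571, -0.09]
ft_force: [0.7, -0.5, -1.3]
opening: 0.273
t 4.75 pos [485.2 344.6  49.6] jawdir deg 6.19 x [ 0. -0. -1.] F [ 0.7 -0.5 -1.3] M [ 0.01 -0.25  0.02] open 0.273 q [ 0.51  0.65  1.78 -0.    0.71  0.4 ]
```

Gripped: an opening of 0.273 is 26 mm, the shaft's width. Next I'll lift it straight up.

```bash
python3 -m handwheel '[{"travel":[0,0,8],"roll":0},{"travel":[0,0,20],"roll":0},{"travel":[0,0,40],"roll":0},{"travel":[0,0,65],"roll":0},{"travel":[0,0,90],"roll":0},{"travel":[0,0,100],"roll":0},{"travel":[0,0,100],"roll":0},{"travel":[0,0,100],"roll":0}]'
python3 - <<'E'
from h import *
tool()
s=optics.read_camera("scene")[:,:,::-1]
crop(s,190,130,90,90,6,"pics/d_s.png")
E
```

```text
t: 5.55
eef_pos: [484.7, 344.4, 148.8]
tcp_rot: [-1.159, 1.57, -2.622]
ft_force: [-1.0, -0.4, -2.5]
opening: 0.27
t 5.55 pos [484.7 344.4 148.8] jawdir deg 6.19 x [-0.001 -0.001 -1.   ] F [-1.  -0.4 -2.5] M [ 0.03 -0.07 -0.01] open 0.27 q [ 0.51  0.52  1.71 -0.    0.92  0.4 ]
```

View pics/d_s.png

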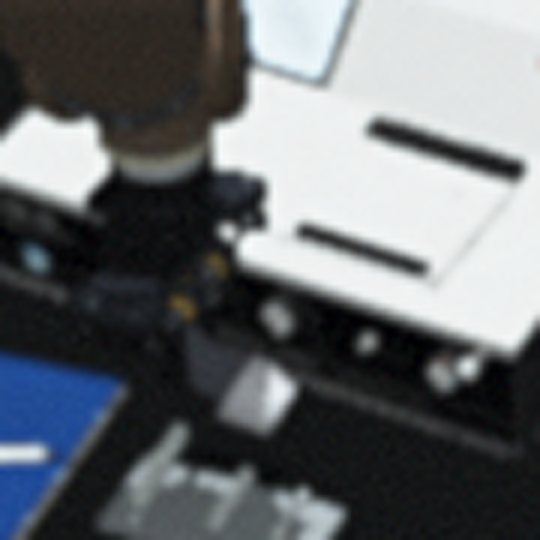

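Run:
```python
from h import *
yw=np.radians(6.2);u=np.array([-np.sin(yw),np.cos(yw),0]);z=np.array([0,0,1.])
G=np.array([484.7,344.4,167.8])
for th in(25,35,45,55,65,75,90):
    a=np.cos(np.radians(th))*u+np.sin(np.radians(th))*z
    f=lambda P:np.round((proj("scene",P)-[190,130]+.5)*6-.5)
    print(th,"foot",f(G-80*a),"s36",f(G-44*a),"top",f(G+40*a),"G",f(G))
```

```text
25 foot [276. 411.] s36 [234. 385.] top [135. 323.] G [182. 352.]
35 foot [269. 422.] s36 [230. 391.] top [138. 317.] G [182. 352.]
45 foot [259. 430.] s36 [224. 395.] top [143. 313.] G [182. 352.]
55 foot [247. 436.] s36 [218. 399.] top [149. 310.] G [182. 352.]
65 foot [232. 439.] s36 [210. 401.] top [156. 308.] G [182. 352.]
75 foot [217. 440.] s36 [201. 401.] top [164. 307.] G [182. 352.]
90 foot [192. 436.] s36 [188. 399.] top [177. 309.] G [182. 352.]
```

```bash
python3 -m handwheel '[{"travel":[0,0,40],"roll":0},{"travel":[0,-15,60],"roll":-8},{"travel":[0,-45,60],"roll":-16},{"travel":[0,-75,60],"roll":-24},{"travel":[0,-105,60],"roll":-32},{"travel":[0,-135,60],"roll":-40},{"travel":[0,-165,60],"roll":-48},{"travel":[0,-195,60],"roll":-56}]' && python3 -m handwheel '[{"travel":[0,-30,0],"roll":-8},{"travel":[0,-60,0],"roll":-16},{"travel":[0,-90,0],"roll":-24},{"travel":[0,-120,0],"roll":-32},{"travel":[0,-150,0],"roll":-40},{"travel":[0,-180,0],"roll":-48},{"travel":[0,-210,0],"roll":-56},{"travel":[0,-240,0],"roll":-64}]' && python3 -m handwheel '[{"travel":[0,-30,0],"roll":-8},{"travel":[0,-60,0],"roll":-16},{"travel":[0,-90,0],"roll":-24},{"travel":[0,-120,0],"roll":-32},{"travel":[0,-150,0],"roll":-40},{"travel":[0,-180,0],"roll":-48},{"travel":[10,-210,0],"roll":-56},{"travel":[20,-240,0],"roll":-64}]'
python3 - <<'E'
from h import *
tool()
t=optics.read_camera("top")[:,:,::-1];s=optics.read_camera("scene")[:,:,::-1]
crop(t,320,180,150,100,5,"pics/e_t.png");crop(s,290,150,150,150,4,"pics/e_s.png")
E
```

```text
t: 6.4
eef_pos: [484.6, 148.4, 208.5]
tcp_rot: [-0.476, 1.569, -2.921]
ft_force: [1.7, 0.2, -3.6]
opening: 0.276
t: 7.2
eef_pos: [484.7, -91.5, 208.5]
tcp_rot: [0.16, 1.569, 2.88]
ft_force: [0.2, -0.1, -2.7]
opening: 0.272
t: 8.0
eef_pos: [504.9, -331.5, 208.3]
tcp_rot: [0.904, 1.569, 2.507]
ft_force: [0.2, -0.1, -2.3]
opening: 0.268
t 8.0 pos [ 504.9 -331.5  208.3] jawdir deg -178.16 x [-0.002  0.001 -1.   ] F [ 0.2 -0.1 -2.3] M [ 0.11 -0.04 -0.02] open 0.268 q [-0.69  0.47  1.62 -0.    1.06  2.42]
```

View pics/e_t.png

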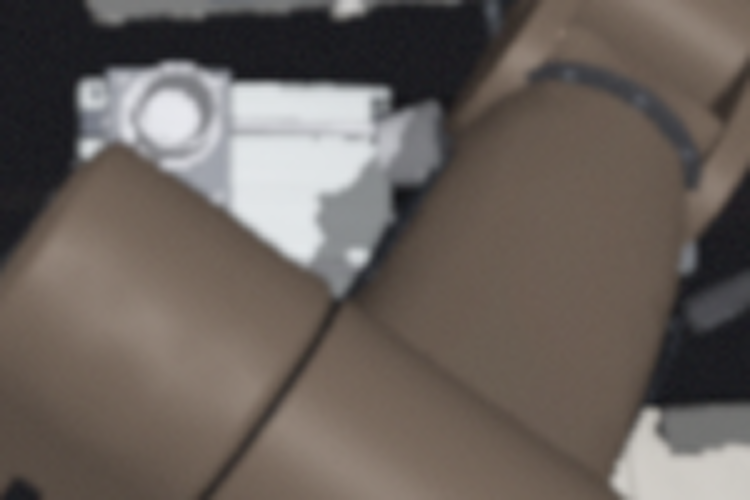

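View pics/e_s.png

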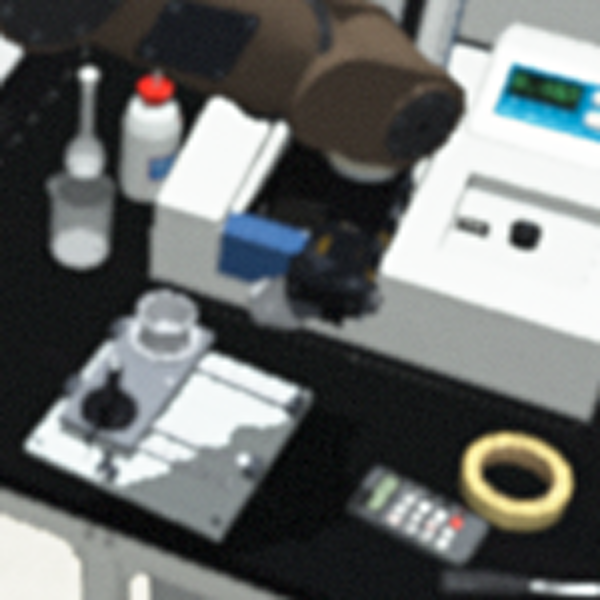

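Run:
```python
from h import *
np.set_printoptions(precision=1,suppress=True)
f=lambda u,v:((u+.5)/4-.5+290,(v+.5)/4-.5+150)
for n,q,z in(("calc",(350,507),14),("calc",(376,467),14),("stageFR",(218,540),10),("stageBR",(312,397),10),("blk",(300,403),25),("blk",(250,462),25),("calc R",(490,522),14),("calc RF",(470,562),14)):
    print(n,onz("scene",f(*q),z))
```

```text
calc [ 455.4 -393.8   14. ]
calc [ 517.3 -400.4   14. ]
stageFR [ 360.6 -292.3   10. ]
stageBR [ 583.8 -310.2   10. ]
blk [ 555.8 -305.    25. ]
blk [ 456.2 -287.7   25. ]
calc R [ 499.6 -521.4   14. ]
calc RF [ 442.5 -517.6   14. ]
```

```bash
python3 - <<'E'
from h import *
np.set_printoptions(precision=1,suppress=True)
f=lambda u,v:((u+.5)/4-.5+290,(v+.5)/4-.5+150)
for q in((400,362),(590,418),(200,290)): print(onz("scene",f(*q),0))
E
python3 -m handwheel '[{"travel":[0,-25,0],"roll":0},{"travel":[0,-50,0],"roll":0},{"travel":[0,-50,-40],"roll":0},{"travel":[0,-50,-80],"roll":0},{"travel":[0,-50,-120],"roll":0},{"travel":[0,-50,-140],"roll":0},{"travel":[0,-50,-140],"roll":0},{"travel":[0,-50,-140],"roll":0}]'
python3 - <<'E'
from h import *
tool()
s=optics.read_camera("scene")[:,:,::-1]
crop(s,290,190,120,110,5,"pics/f_s.png")
E
```

```text
[ 685.7 -375.3    0. ]
[ 696.6 -575.9    0. ]
[ 693.1 -141.5    0. ]
t: 8.9
eef_pos: [505.2, -380.1, 69.5]
tcp_rot: [0.841, 1.57, 2.45]
ft_force: [-0.2, 0.1, -2.5]
opening: 0.269
t 8.9 pos [ 505.2 -380.1   69.5] jawdir deg -177.77 x [-0.001  0.001 -1.   ] F [-0.2  0.1 -2.5] M [ 0.07 -0.07  0.03] open 0.269 q [-0.75  0.67  1.67 -0.    0.8   2.35]
```

View pics/f_s.png

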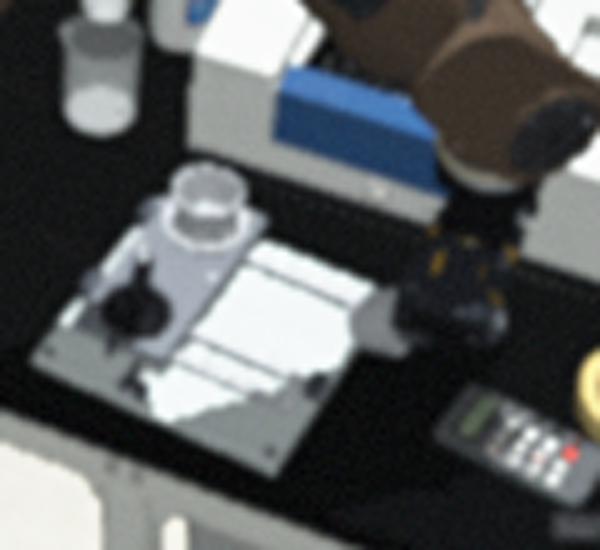

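```bash
python3 -m handwheel '[{"travel":[0,0,-12],"roll":0},{"travel":[0,0,-22],"roll":0},{"travel":[0,0,-29],"roll":0},{"travel":[0,0,-31],"roll":0},{"travel":[0,0,-31],"roll":0}]'; python3 -c "
from h import *
tool()"
```

```text
t: 9.45
eef_pos: [505.1, -380.3, 38.3]
tcp_rot: [0.842, 1.57, 2.452]
ft_force: [0.0, -0.4, -3.3]
opening: 0.272
t 9.45 pos [ 505.1 -380.3   38.3] jawdir deg -177.81 x [-0.001  0.    -1.   ] F [ 0.  -0.4 -3.3] M [ 0.03 -0.03  0.05] open 0.272 q [-0.75  0.71  1.69 -0.    0.74  2.35]
```

```bash
python3 -m handwheel '[{"travel":[0,4,0],"roll":0},{"travel":[0,8,0],"roll":0},{"travel":[0,12,0],"roll":0},{"travel":[0,12,0],"roll":0}]'; python3 -c "
from h import *
tool()"
```

```text
t: 9.85
eef_pos: [505.7, -370.8, 40.4]
tcp_rot: [-2.765, 1.564, -1.154]
ft_force: [-5.1, -13.1, 3.1]
opening: 0.274
t 9.85 pos [ 505.7 -370.8   40.4] jawdir deg -177.72 x [ 0.003 -0.006 -1.   ] F [ -5.1 -13.1   3.1] M [-2.48  1.06  0.23] open 0.274 q [-0.74  0.7   1.71 -0.    0.73  2.37]
```

```bash
python3 -m handwheel '[{"travel":[0,3,3],"roll":0},{"travel":[0,6,7],"roll":0},{"travel":[0,10,10],"roll":0},{"travel":[0,14,13],"roll":0},{"travel":[0,18,16],"roll":0},{"travel":[0,22,19],"roll":0},{"travel":[0,22,19],"roll":0}]'
python3 - <<'E'
from h import *
tool()
s=optics.read_camera("scene")[:,:,::-1]
crop(s,330,210,70,70,8,"pics/g_s.png")
E
```

```text
t: 10.55
eef_pos: [505.2, -345.6, 58.2]
tcp_rot: [-0.585, 1.571, 1.024]
ft_force: [-0.2, -0.4, -2.3]
opening: 0.275
t 10.55 pos [ 505.2 -345.6   58.2] jawdir deg -177.78 x [ 0.  0. -1.] F [-0.2 -0.4 -2.3] M [ 0.11 -0.03  0.01] open 0.275 q [-0.71  0.66  1.73  0.    0.75  2.39]
```

View pics/g_s.png

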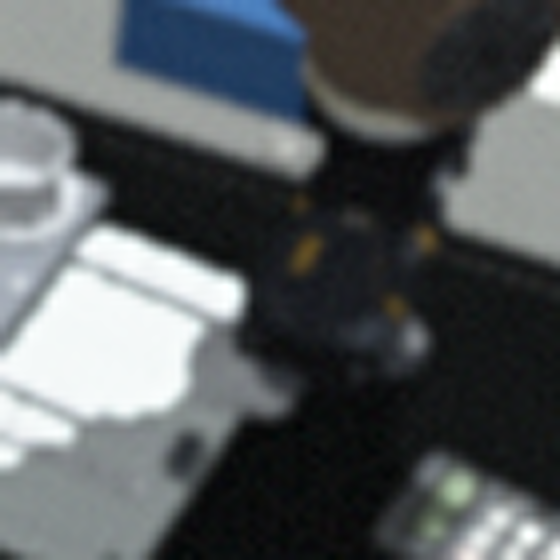

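Run:
```python
from h import *
s=optics.read_camera("scene")[:,:,::-1]
g=np.clip((s/255.)**0.45*255,0,255).astype(np.uint8)
crop(g,340,230,50,45,14,"pics/g2.png")
G=np.array([505.2,-345.6,77.2]);u=np.array([.035,-1,0]);z=np.array([0,0,1.])
for th in(25,35,45,55):
    a=np.cos(np.radians(th))*u+np.sin(np.radians(th))*z;n=-np.sin(np.radians(th))*u+np.cos(np.radians(th))*z
    f=lambda P:np.round((proj("scene",P)-[340,230]+.5)*14-.5)
    print(th,"low",f(G-80*a-20*n),"up",f(G-80*a+20*n),"ctr",f(G-80*a),"s36up",f(G-44*a+27*n))
```

```text
25 low [213. 382.] up [171. 279.] ctr [192. 331.] s36up [278. 259.]
35 low [243. 417.] up [179. 316.] ctr [211. 367.] s36up [273. 281.]
45 low [278. 449.] up [195. 353.] ctr [236. 401.] s36up [274. 304.]
55 low [318. 478.] up [219. 389.] ctr [268. 433.] s36up [281. 327.]
```

View pics/g2.png

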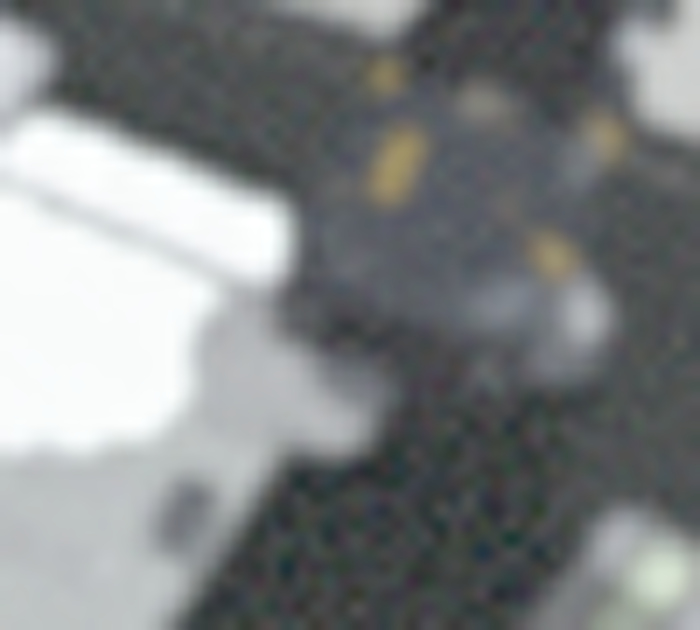

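```bash
python3 -m handwheel '[{"travel":[0,7,3],"roll":0},{"travel":[0,13,6],"roll":0},{"travel":[0,20,8],"roll":0},{"travel":[0,27,10],"roll":0},{"travel":[0,34,11],"roll":0},{"travel":[0,41,11],"roll":0},{"travel":[0,41,11],"roll":0}]'
python3 - <<'E'
from h import *
tool()
s=optics.read_camera("scene")[:,:,::-1]
g=np.clip((s/255.)**0.45*255,0,255).astype(np.uint8)
crop(g,340,220,50,45,14,"pics/i2.png")
E
```

```text
t: 11.35
eef_pos: [505.1, -304.4, 68.7]
tcp_rot: [0.864, 1.57, 2.474]
ft_force: [-0.2, 0.4, -2.8]
opening: 0.273
t 11.35 pos [ 505.1 -304.4   68.7] jawdir deg -177.76 x [-0.  0. -1.] F [-0.2  0.4 -2.8] M [ 0.1  -0.01 -0.01] open 0.273 q [-0.65  0.62  1.78  0.    0.74  2.45]
```

View pics/i2.png

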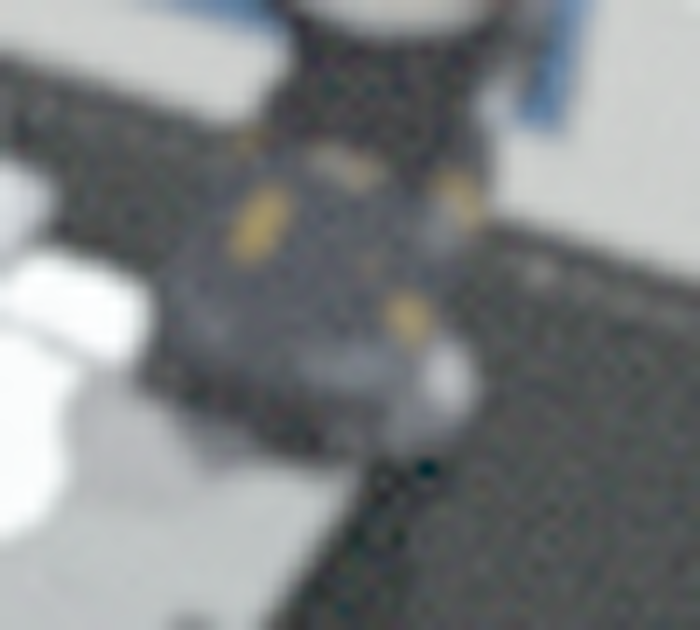

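```bash
python3 - <<'E'
from h import *
G=np.array([505.1,-304.4,87.7]);u=np.array([.035,-1,0]);z=np.array([0,0,1.])
for th in(25,35,45,55,65,75):
    a=np.cos(np.radians(th))*u+np.sin(np.radians(th))*z;n=-np.sin(np.radians(th))*u+np.cos(np.radians(th))*z
    f=lambda P:np.round((proj("scene",P)-[340,220]+.5)*14-.5)
    L=G-80*a-20*n
    print(th,"low",f(L),L.round(),"up",f(G-80*a+20*n),"ctr",f(G-80*a),"s36up",f(G-44*a+27*n),f(G-44*a-27*n))
E
python3 -m handwheel '[{"travel":[0,0,20],"roll":0},{"travel":[0,0,60],"roll":0},{"travel":[0,0,60],"roll":0}]'
python3 - <<'E'
from h import *
tool()
s=optics.read_camera("scene")[:,:,::-1]
g=np.clip((s/255.)**0.45*255,0,255).astype(np.uint8)
crop(g,340,200,50,45,14,"pics/j2.png")
G=env.state()["eef_pos"]+[0,0,19];u=np.array([.035,-1,0]);z=np.array([0,0,1.])
for th in(25,35,45,55,65,75):
    a=np.cos(np.radians(th))*u+np.sin(np.radians(th))*z;n=-np.sin(np.radians(th))*u+np.cos(np.radians(th))*z
    f=lambda P:np.round((proj("scene",P)-[340,200]+.5)*14-.5)
    L=G-80*a-20*n
    print(th,"low",f(L),"up",f(G-80*a+20*n),"ctr",f(G-80*a),"s36up",f(G-44*a+27*n),f(G-44*a-27*n))
E
```

```text
25 low [ 84. 451.] [ 503. -240.   36.] up [ 40. 347.] ctr [ 62. 399.] s36up [145. 327.] [204. 468.]
35 low [113. 485.] [ 503. -250.   25.] up [ 49. 384.] ctr [ 81. 435.] s36up [141. 348.] [228. 487.]
45 low [148. 517.] [ 504. -262.   17.] up [ 65. 421.] ctr [107. 469.] s36up [143. 371.] [255. 503.]
55 low [188. 546.] [ 504. -275.   11.] up [ 89. 458.] ctr [139. 502.] s36up [149. 394.] [284. 515.]
65 low [232. 570.] [ 505. -289.    7.] up [120. 492.] ctr [176. 531.] s36up [161. 418.] [314. 525.]
75 low [278. 589.] [ 505. -303.    5.] up [156. 523.] ctr [217. 556.] s36up [177. 441.] [344. 530.]
t: 11.7
eef_pos: [506.8, -306.9, 132.8]
tcp_rot: [-2.28, 1.564, -0.671]
ft_force: [0.3, 0.2, -2.7]
opening: 0.276
t 11.7 pos [ 506.8 -306.9  132.8] jawdir deg -177.81 x [ 0.005 -0.004 -1.   ] F [ 0.3  0.2 -2.7] M [ 0.06 -0.04 -0.02] open 0.276 q [-0.66  0.54  1.73 -0.    0.87  2.45]
25 low [111. 583.] up [ 66. 476.] ctr [ 89. 530.] s36up [174. 453.] [233. 599.]
35 low [141. 619.] up [ 75. 514.] ctr [108. 567.] s36up [170. 475.] [258. 618.]
45 low [177. 652.] up [ 92. 553.] ctr [134. 602.] s36up [171. 499.] [286. 635.]
55 low [217. 681.] up [116. 590.] ctr [167. 635.] s36up [178. 523.] [316. 648.]
65 low [262. 705.] up [147. 625.] ctr [205. 665.] s36up [189. 548.] [347. 657.]
75 low [309. 724.] up [184. 658.] ctr [247. 691.] s36up [206. 571.] [378. 662.]
```

View pics/j2.png

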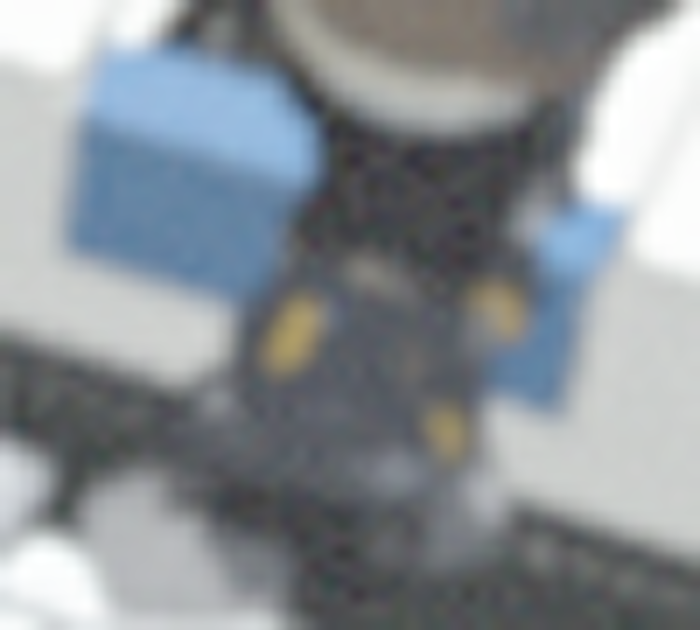

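```bash
python3 -m handwheel '[{"travel":[0,-40,0],"roll":0},{"travel":[0,-76,0],"roll":0},{"travel":[0,-76,-30],"roll":0},{"travel":[0,-76,-60],"roll":0},{"travel":[0,-76,-80],"roll":0},{"travel":[0,-76,-80],"roll":0},{"travel":[0,-76,-80],"roll":0}]'
python3 - <<'E'
from h import *
tool()
s=optics.read_camera("scene")[:,:,::-1]
g=np.clip((s/255.)**0.45*255,0,255).astype(np.uint8)
crop(g,345,215,50,45,14,"pics/k2.png")
G=env.state()["eef_pos"]+[0,0,19];u=np.array([.035,-1,0]);z=np.array([0,0,1.])
for th in(25,30,35,45,55):
    a=np.cos(np.radians(th))*u+np.sin(np.radians(th))*z;n=-np.sin(np.radians(th))*u+np.cos(np.radians(th))*z
    f=lambda P:np.round((proj("scene",P)-[345,215]+.5)*14-.5)
    L=G-80*a-20*n
    print(th,"low",f(L),"up",f(G-80*a+20*n),"ctr",f(G-80*a),"s36up",f(G-44*a+27*n),f(G-44*a-27*n))
E
```

```text
t: 12.45
eef_pos: [504.8, -381.2, 47.9]
tcp_rot: [0.808, 1.569, 2.417]
ft_force: [-1.0, 0.2, -3.0]
opening: 0.273
t 12.45 pos [ 504.8 -381.2   47.9] jawdir deg -177.82 x [-0.001  0.001 -1.   ] F [-1.   0.2 -3. ] M [ 0.12 -0.02  0.06] open 0.273 q [-0.75  0.7   1.68 -0.    0.76  2.35]
25 low [256. 656.] up [214. 553.] ctr [235. 605.] s36up [323. 534.] [379. 675.]
30 low [270. 674.] up [217. 571.] ctr [244. 623.] s36up [320. 545.] [391. 685.]
35 low [285. 691.] up [222. 590.] ctr [254. 641.] s36up [319. 556.] [404. 694.]
45 low [320. 723.] up [238. 627.] ctr [279. 675.] s36up [319. 578.] [431. 710.]
55 low [360. 751.] up [261. 663.] ctr [311. 707.] s36up [325. 601.] [460. 723.]
```

View pics/k2.png

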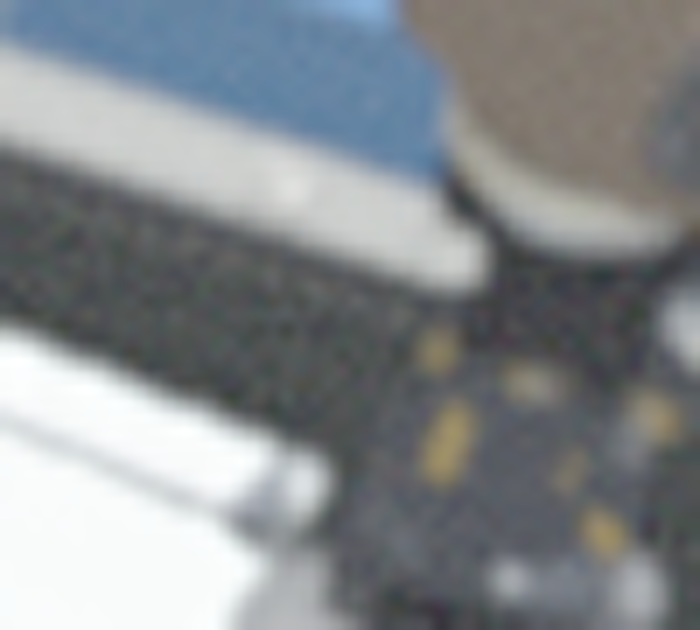

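```bash
python3 -m handwheel '[{"travel":[0,5,-4],"roll":0},{"travel":[0,11,-4],"roll":0},{"travel":[0,15,-4],"roll":0},{"travel":[0,19,-4],"roll":0},{"travel":[0,22,-4],"roll":0},{"travel":[0,25,-4],"roll":0},{"travel":[0,25,-4],"roll":0}]'
python3 - <<'E'
from h import *
tool()
s=optics.read_camera("scene")[:,:,::-1]
g=np.clip((s/255.)**0.45*255,0,255).astype(np.uint8)
crop(g,345,230,50,45,14,"pics/l2.png")
G=env.state()["eef_pos"]+[0,0,19];u=np.array([.035,-1,0]);z=np.array([0,0,1.])
for th in(25,30,35,45,55):
    a=np.cos(np.radians(th))*u+np.sin(np.radians(th))*z;n=-np.sin(np.radians(th))*u+np.cos(np.radians(th))*z
    f=lambda P:np.round((proj("scene",P)-[345,230]+.5)*14-.5)
    L=G-80*a-20*n
    print(th,"low",f(L),L.round(),"up",f(G-80*a+20*n),"ctr",f(G-80*a),"s36up",f(G-44*a+27*n),f(G-44*a-27*n))
E
```

```text
t: 13.2
eef_pos: [505.7, -358.7, 46.2]
tcp_rot: [-2.733, 1.565, -1.123]
ft_force: [-4.2, -12.4, 2.6]
opening: 0.269
t 13.2 pos [ 505.7 -358.7   46.2] jawdir deg -177.75 x [ 0.003 -0.005 -1.   ] F [ -4.2 -12.4   2.6] M [-2.24  0.93  0.15] open 0.269 q [-0.72  0.68  1.72 -0.    0.73  2.38]
25 low [182. 424.] [ 503. -295.   13.] up [140. 322.] ctr [161. 373.] s36up [247. 303.] [304. 443.]
30 low [196. 442.] [ 504. -299.    8.] up [143. 340.] ctr [170. 391.] s36up [244. 313.] [315. 452.]
35 low [211. 459.] [ 504. -305.    3.] up [148. 358.] ctr [180. 409.] s36up [243. 324.] [328. 462.]
45 low [246. 491.] [ 504. -316.   -6.] up [164. 395.] ctr [205. 443.] s36up [244. 346.] [355. 478.]
55 low [286. 519.] [ 505. -329.  -12.] up [187. 431.] ctr [237. 475.] s36up [250. 370.] [385. 490.]
```

View pics/l2.png

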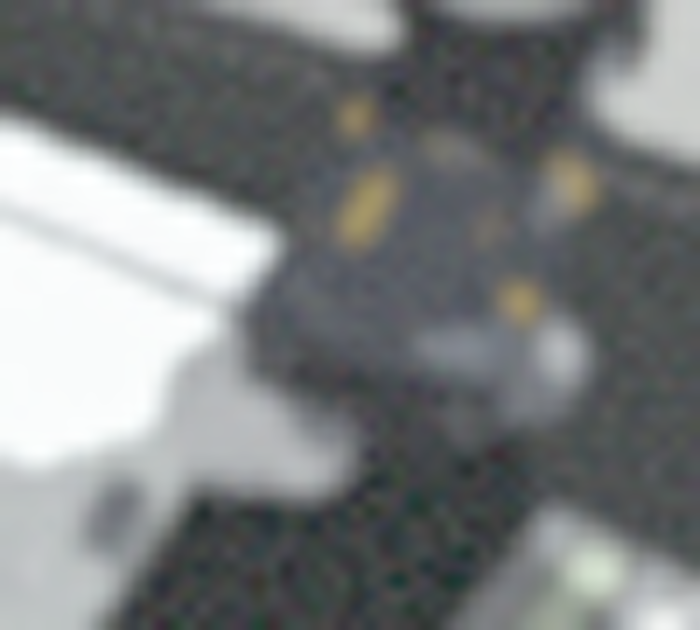

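```bash
python3 -m handwheel '[{"travel":[0,4,1],"roll":0},{"travel":[0,8,4],"roll":0},{"travel":[0,12,6],"roll":0},{"travel":[0,16,8],"roll":0},{"travel":[0,16,8],"roll":0}]'
python3 - <<'E'
from h import *
tool()
s=optics.read_camera("scene")[:,:,::-1]
g=np.clip((s/255.)**0.45*255,0,255).astype(np.uint8)
crop(g,345,230,50,45,14,"pics/m2.png")
G=env.state()["eef_pos"]+[0,0,19];u=np.array([.035,-1,0]);z=np.array([0,0,1.])
for th in(25,30,35,45,55):
    a=np.cos(np.radians(th))*u+np.sin(np.radians(th))*z;n=-np.sin(np.radians(th))*u+np.cos(np.radians(th))*z
    f=lambda P:np.round((proj("scene",P)-[345,230]+.5)*14-.5)
    L=G-80*a-20*n
    print(th,"low",f(L),L.round(),"up",f(G-80*a+20*n),"ctr",f(G-80*a),"s36up",f(G-44*a+27*n),f(G-44*a-27*n))
E
```

```text
t: 13.75
eef_pos: [505.2, -342.0, 54.2]
tcp_rot: [-2.855, 1.567, -1.245]
ft_force: [-6.3, -9.4, 6.5]
opening: 0.275
t 13.75 pos [ 505.2 -342.    54.2] jawdir deg -177.75 x [ 0.001 -0.004 -1.   ] F [-6.3 -9.4  6.5] M [-1.67  1.4   0.1 ] open 0.275 q [-0.7   0.66  1.74 -0.    0.73  2.4 ]
25 low [131. 388.] [ 503. -278.   21.] up [ 88. 285.] ctr [109. 336.] s36up [194. 265.] [251. 406.]
30 low [144. 405.] [ 503. -283.   16.] up [ 91. 303.] ctr [118. 354.] s36up [192. 276.] [263. 415.]
35 low [160. 422.] [ 503. -288.   11.] up [ 96. 321.] ctr [128. 372.] s36up [190. 286.] [276. 424.]
45 low [195. 454.] [ 504. -300.    2.] up [112. 358.] ctr [154. 406.] s36up [191. 309.] [303. 440.]
55 low [235. 483.] [ 504. -313.   -4.] up [136. 394.] ctr [185. 439.] s36up [197. 332.] [332. 453.]
```

View pics/m2.png

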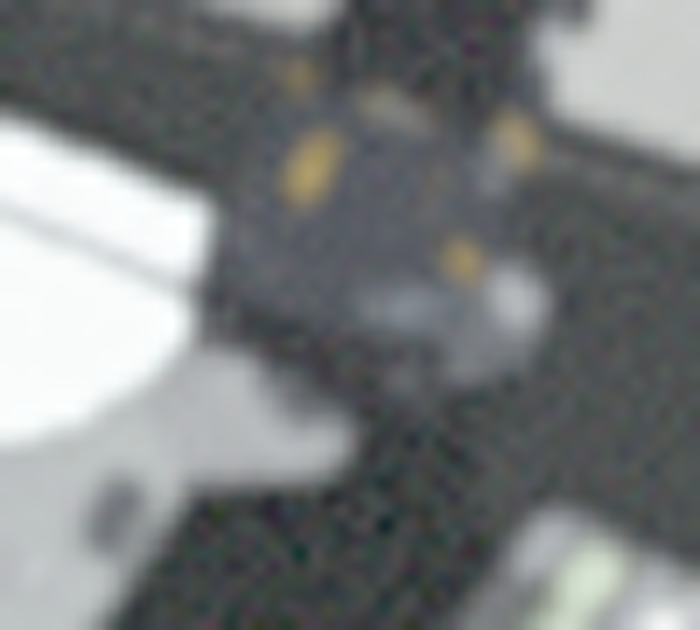

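```bash
python3 -m handwheel '[{"travel":[0,4,4],"roll":0},{"travel":[0,9,6],"roll":0},{"travel":[0,14,8],"roll":0},{"travel":[0,19,10],"roll":0},{"travel":[0,24,11],"roll":0},{"travel":[0,28,12],"roll":0},{"travel":[0,28,12],"roll":0}]'
python3 - <<'E'
from h import *
tool()
s=optics.read_camera("scene")[:,:,::-1]
g=np.clip((s/255.)**0.45*255,0,255).astype(np.uint8)
crop(g,345,225,50,45,14,"pics/n2.png")
G=env.state()["eef_pos"]+[0,0,19];u=np.array([.035,-1,0]);z=np.array([0,0,1.])
for th in(45,55,60,65,75):
    a=np.cos(np.radians(th))*u+np.sin(np.radians(th))*z;n=-np.sin(np.radians(th))*u+np.cos(np.radians(th))*z
    f=lambda P:np.round((proj("scene",P)-[345,225]+.5)*14-.5)
    L=G-80*a-20*n
    print(th,"low",f(L),L.round(),"up",f(G-80*a+20*n),"ctr",f(G-80*a),"s36up",f(G-44*a+27*n),f(G-44*a-27*n))
E
```

```text
t: 14.5
eef_pos: [505.0, -311.5, 64.6]
tcp_rot: [0.755, 1.57, 2.364]
ft_force: [-0.3, -0.8, -3.2]
opening: 0.273
t 14.5 pos [ 505.  -311.5   64.6] jawdir deg -177.78 x [-0.001  0.001 -1.   ] F [-0.3 -0.8 -3.2] M [ 0.21 -0.03  0.02] open 0.273 q [-0.66  0.63  1.78  0.    0.74  2.44]
45 low [101. 465.] [ 504. -269.   13.] up [ 18. 370.] ctr [ 59. 418.] s36up [ 95. 319.] [208. 451.]
55 low [141. 494.] [ 504. -282.    7.] up [ 42. 406.] ctr [ 91. 450.] s36up [102. 343.] [237. 464.]
60 low [162. 506.] [ 504. -289.    4.] up [ 56. 423.] ctr [109. 465.] s36up [107. 355.] [252. 469.]
65 low [184. 518.] [ 505. -296.    3.] up [ 72. 440.] ctr [128. 479.] s36up [113. 366.] [267. 473.]
75 low [231. 537.] [ 505. -310.    1.] up [108. 471.] ctr [169. 504.] s36up [129. 389.] [297. 478.]
```

View pics/n2.png

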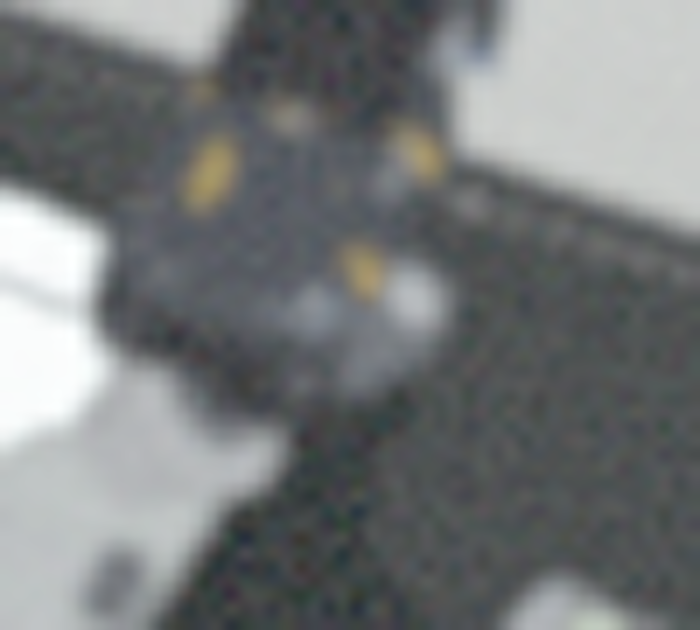

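```bash
python3 -m handwheel '[{"travel":[0,-10,15],"roll":0},{"travel":[0,-40,15],"roll":0},{"travel":[0,-42,10],"roll":0},{"travel":[0,-42,3],"roll":0},{"travel":[0,-42,-3],"roll":0},{"travel":[0,-42,-6],"roll":0},{"travel":[0,-42,-6],"roll":0}]'
python3 - <<'E'
from h import *
tool()
s=optics.read_camera("scene")[:,:,::-1]
g=np.clip((s/255.)**0.45*255,0,255).astype(np.uint8)
crop(g,345,230,50,45,14,"pics/o2.png")
G=env.state()["eef_pos"]+[0,0,19];u=np.array([.035,-1,0]);z=np.array([0,0,1.])
for th in(45,50,55,60,65):
    a=np.cos(np.radians(th))*u+np.sin(np.radians(th))*z;n=-np.sin(np.radians(th))*u+np.cos(np.radians(th))*z
    f=lambda P:np.round((proj("scene",P)-[345,230]+.5)*14-.5)
    L=G-80*a-20*n
    print(th,"low",f(L),L.round(),"up",f(G-80*a+20*n),"ctr",f(G-80*a),"s36up",f(G-44*a+27*n),f(G-44*a-27*n))
E
```

```text
t: 15.25
eef_pos: [505.0, -353.6, 57.9]
tcp_rot: [0.822, 1.569, 2.431]
ft_force: [0.7, -0.0, -2.3]
opening: 0.269
t 15.25 pos [ 505.  -353.6   57.9] jawdir deg -177.77 x [-0.001  0.001 -1.   ] F [ 0.7 -0.  -2.3] M [ 0.14 -0.01 -0.02] open 0.269 q [-0.72  0.67  1.72 -0.    0.76  2.38]
45 low [234. 458.] [ 504. -311.    7.] up [152. 362.] ctr [193. 411.] s36up [232. 313.] [344. 445.]
50 low [254. 473.] [ 504. -318.    3.] up [163. 381.] ctr [208. 427.] s36up [234. 325.] [358. 452.]
55 low [274. 487.] [ 504. -324.    0.] up [175. 399.] ctr [225. 443.] s36up [238. 336.] [373. 458.]
60 low [296. 500.] [ 504. -331.   -2.] up [190. 416.] ctr [243. 458.] s36up [243. 348.] [388. 463.]
65 low [318. 511.] [ 505. -338.   -4.] up [205. 433.] ctr [262. 472.] s36up [249. 360.] [404. 467.]
```

View pics/o2.png

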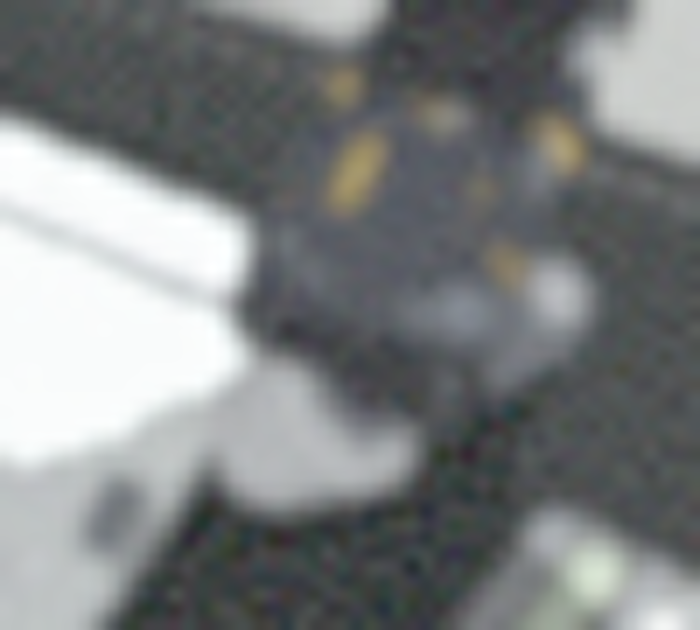

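```bash
python3 -m handwheel '[{"travel":[0,10,-1],"roll":0},{"travel":[0,18,-1],"roll":0},{"travel":[0,23,0],"roll":0},{"travel":[0,28,1],"roll":0},{"travel":[0,33,2],"roll":0},{"travel":[0,38,3],"roll":0},{"travel":[0,38,3],"roll":0}]'
python3 - <<'E'
from h import *
tool()
s=optics.read_camera("scene")[:,:,::-1]
g=np.clip((s/255.)**0.45*255,0,255).astype(np.uint8)
crop(g,345,230,50,45,14,"pics/p2.png")
G=env.state()["eef_pos"]+[0,0,19];u=np.array([.035,-1,0]);z=np.array([0,0,1.])
for th in(55,60,65,70,75):
    a=np.cos(np.radians(th))*u+np.sin(np.radians(th))*z;n=-np.sin(np.radians(th))*u+np.cos(np.radians(th))*z
    f=lambda P:np.round((proj("scene",P)-[345,230]+.5)*14-.5)
    L=G-80*a-20*n
    print(th,"low",f(L),L.round(),"up",f(G-80*a+20*n),"ctr",f(G-80*a),"s36up",f(G-44*a+27*n),f(G-44*a-27*n))
E
```

```text
t: 16.0
eef_pos: [505.8, -317.0, 63.1]
tcp_rot: [-2.556, 1.567, -0.946]
ft_force: [-1.1, -4.5, 3.1]
opening: 0.271
t 16.0 pos [ 505.8 -317.    63.1] jawdir deg -177.76 x [ 0.002 -0.003 -1.   ] F [-1.1 -4.5  3.1] M [-0.96  0.37 -0.01] open 0.271 q [-0.67  0.64  1.77 -0.    0.73  2.43]
55 low [158. 432.] [ 505. -288.    5.] up [ 59. 344.] ctr [108. 388.] s36up [119. 281.] [254. 402.]
60 low [179. 444.] [ 505. -294.    3.] up [ 73. 361.] ctr [126. 403.] s36up [124. 293.] [269. 407.]
65 low [201. 456.] [ 505. -301.    1.] up [ 89. 378.] ctr [145. 417.] s36up [131. 304.] [284. 411.]
70 low [224. 466.] [ 505. -308.   -0.] up [106. 394.] ctr [165. 430.] s36up [138. 316.] [299. 414.]
75 low [248. 475.] [ 506. -316.   -0.] up [125. 409.] ctr [186. 442.] s36up [147. 327.] [315. 417.]
```

View pics/p2.png

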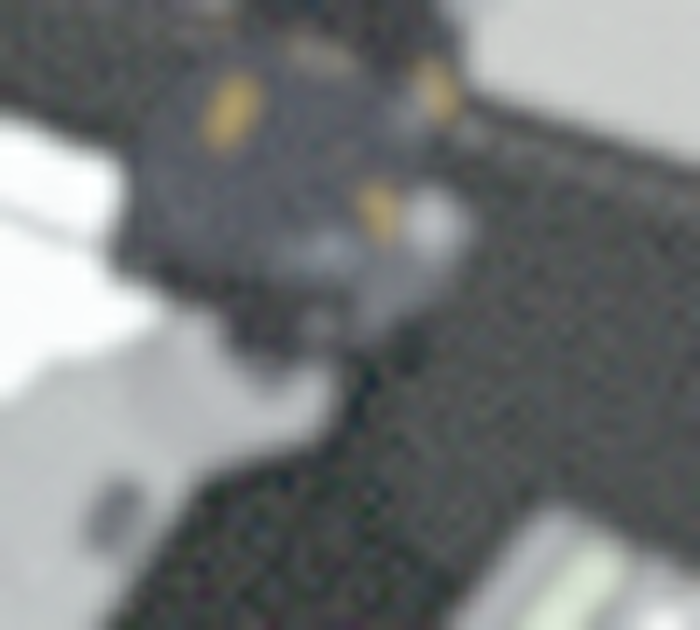

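```bash
python3 -m handwheel '[{"travel":[0,5,0],"roll":0},{"travel":[0,10,0],"roll":0},{"travel":[0,15,0],"roll":0},{"travel":[0,20,0],"roll":0},{"travel":[0,25,0],"roll":0},{"travel":[0,30,-1],"roll":0},{"travel":[0,34,-2],"roll":0},{"travel":[0,34,-2],"roll":0}]'
python3 - <<'E'
from h import *
tool()
s=optics.read_camera("scene")[:,:,::-1]
g=np.clip((s/255.)**0.45*255,0,255).astype(np.uint8)
crop(g,340,220,50,45,14,"pics/q2.png")
G=env.state()["eef_pos"]+[0,0,19];u=np.array([.035,-1,0]);z=np.array([0,0,1.])
for th in(65,70,75,80,85,90):
    a=np.cos(np.radians(th))*u+np.sin(np.radians(th))*z;n=-np.sin(np.radians(th))*u+np.cos(np.radians(th))*z
    f=lambda P:np.round((proj("scene",P)-[340,220]+.5)*14-.5)
    L=G-80*a-20*n
    print(th,"low",f(L),L.round(),"up",f(G-80*a+20*n),"ctr",f(G-80*a),"s36up",f(G-44*a+27*n),f(G-44*a-27*n))
E
```

```text
t: 16.85
eef_pos: [505.6, -282.5, 61.3]
tcp_rot: [-2.508, 1.568, -0.898]
ft_force: [-3.7, -2.0, 10.7]
opening: 0.267
t 16.85 pos [ 505.6 -282.5   61.3] jawdir deg -177.76 x [ 0.002 -0.002 -1.   ] F [-3.7 -2.  10.7] M [-0.56  0.8  -0.06] open 0.267 q [-0.62  0.62  1.82 -0.    0.7   2.48]
65 low [160. 560.] [ 505. -267.   -1.] up [ 48. 483.] ctr [104. 521.] s36up [ 88. 409.] [241. 515.]
70 low [183. 570.] [ 505. -274.   -2.] up [ 66. 499.] ctr [124. 534.] s36up [ 96. 421.] [256. 518.]
75 low [206. 579.] [ 506. -281.   -2.] up [ 84. 514.] ctr [145. 546.] s36up [104. 432.] [271. 520.]
80 low [229. 586.] [ 506. -288.   -2.] up [104. 528.] ctr [166. 557.] s36up [114. 442.] [285. 522.]
85 low [253. 592.] [ 506. -296.   -1.] up [125. 541.] ctr [189. 567.] s36up [124. 453.] [300. 522.]
90 low [276. 596.] [ 506. -303.    0.] up [146. 553.] ctr [211. 575.] s36up [136. 463.] [313. 521.]
```

View pics/q2.png

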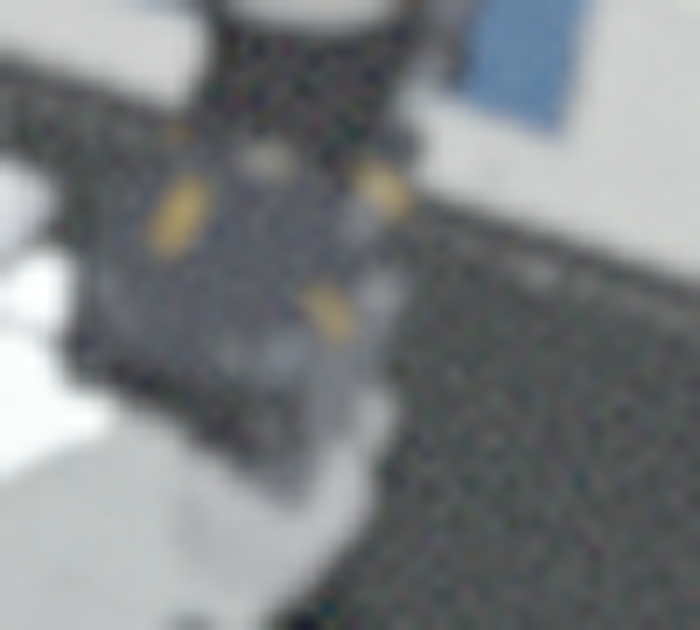

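```bash
python3 -m handwheel '[{"travel":[0,0,12],"roll":0},{"travel":[0,0,25],"roll":0},{"travel":[0,-20,30],"roll":0},{"travel":[0,-50,30],"roll":0},{"travel":[0,-64,30],"roll":0},{"travel":[0,-64,30],"roll":0},{"travel":[0,-64,30],"roll":0}]'
python3 - <<'E'
from h import *
tool()
s=optics.read_camera("scene")[:,:,::-1]
g=np.clip((s/255.)**0.45*255,0,255).astype(np.uint8)
crop(g,345,220,50,45,14,"pics/r2.png")
G=env.state()["eef_pos"]+[0,0,19];u=np.array([.035,-1,0]);z=np.array([0,0,1.])
for th in(65,70,75,80,85,90):
    a=np.cos(np.radians(th))*u+np.sin(np.radians(th))*z;n=-np.sin(np.radians(th))*u+np.cos(np.radians(th))*z
    f=lambda P:np.round((proj("scene",P)-[345,220]+.5)*14-.5)
    L=G-80*a-20*n
    print(th,"low",f(L),L.round(),"up",f(G-80*a+20*n),"ctr",f(G-80*a),"s36up",f(G-44*a+27*n),f(G-44*a-27*n))
E
```

```text
t: 17.6
eef_pos: [504.8, -346.2, 89.5]
tcp_rot: [0.729, 1.57, 2.337]
ft_force: [-0.4, 0.3, -2.6]
opening: 0.271
t 17.6 pos [ 504.8 -346.2   89.5] jawdir deg -177.85 x [-0.001  0.001 -1.   ] F [-0.4  0.3 -2.6] M [ 0.25 -0.01 -0.02] open 0.271 q [-0.71  0.62  1.71  0.    0.81  2.39]
65 low [305. 571.] [ 504. -330.   28.] up [191. 492.] ctr [248. 531.] s36up [234. 417.] [391. 525.]
70 low [328. 581.] [ 505. -337.   26.] up [208. 508.] ctr [268. 545.] s36up [242. 428.] [406. 528.]
75 low [352. 590.] [ 505. -344.   26.] up [227. 524.] ctr [290. 557.] s36up [250. 440.] [421. 531.]
80 low [376. 598.] [ 505. -352.   26.] up [247. 538.] ctr [312. 568.] s36up [260. 451.] [437. 532.]
85 low [401. 604.] [ 505. -359.   27.] up [269. 552.] ctr [334. 578.] s36up [271. 461.] [452. 532.]
90 low [425. 608.] [ 506. -366.   28.] up [291. 564.] ctr [358. 586.] s36up [282. 472.] [466. 531.]
```

View pics/r2.png

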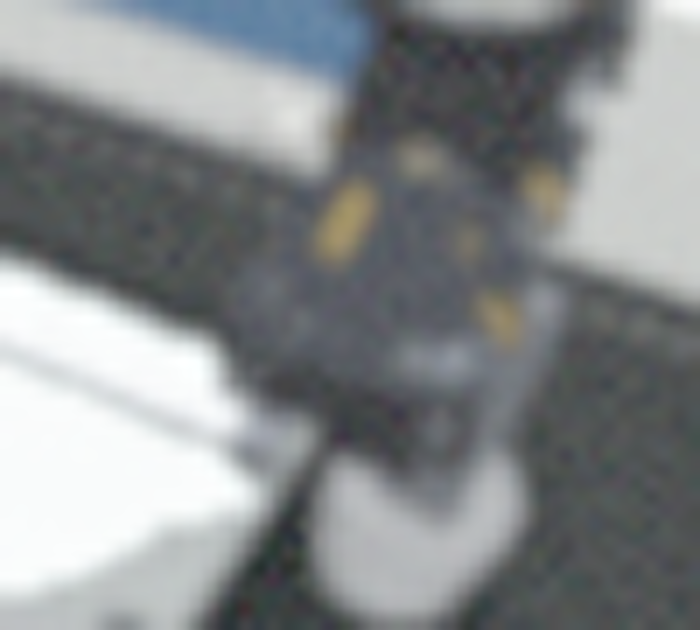

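```bash
python3 -m handwheel '[{"travel":[0,0,-14],"roll":0},{"travel":[0,0,-22],"roll":0},{"travel":[0,0,-26],"roll":0},{"travel":[0,0,-29],"roll":0},{"travel":[0,0,-31],"roll":0},{"travel":[0,0,-33],"roll":0},{"travel":[0,0,-33],"roll":0}]'; python3 -c "
from h import *
tool()"
```

```text
t: 18.35
eef_pos: [505.2, -346.4, 56.6]
tcp_rot: [1.274, 1.571, 2.883]
ft_force: [1.0, 0.0, -2.2]
opening: 0.273
t 18.35 pos [ 505.2 -346.4   56.6] jawdir deg -177.81 x [-0.  0. -1.] F [ 1.   0.  -2.2] M [ 0.22 -0.03  0.  ] open 0.273 q [-0.71  0.66  1.73 -0.    0.75  2.39]
```

```bash
python3 -m handwheel '[{"travel":[0,0,-2],"roll":0},{"travel":[0,0,-4],"roll":0},{"travel":[0,0,-4],"roll":0}]'; python3 -m handwheel '[{"travel":[0,0,-2],"roll":0},{"travel":[0,0,-4],"roll":0},{"travel":[0,0,-4],"roll":0}]'
python3 - <<'E'
from h import *
tool()
s=optics.read_camera("scene")[:,:,::-1]
g=np.clip((s/255.)**0.45*255,0,255).astype(np.uint8)
crop(g,345,220,50,45,14,"pics/s2.png")
E
```

```text
t: 18.65
eef_pos: [505.3, -346.4, 52.8]
tcp_rot: [-2.442, 1.571, -0.833]
ft_force: [-0.4, -0.1, -0.5]
opening: 0.265
t: 18.95
eef_pos: [505.9, -346.6, 51.9]
tcp_rot: [-2.277, 1.568, -0.667]
ft_force: [-4.9, 8.0, 30.4]
opening: 0.273
t 18.95 pos [ 505.9 -346.6   51.9] jawdir deg -177.8 x [ 0.002 -0.002 -1.   ] F [-4.9  8.  30.4] M [ 1.23  1.17 -0.07] open 0.273 q [-0.71  0.67  1.73  0.    0.74  2.39]
```

View pics/s2.png

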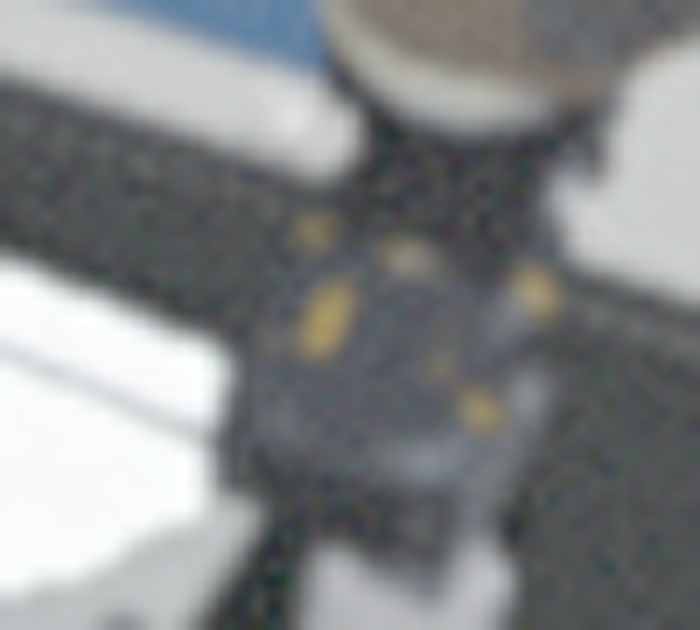

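```bash
python3 -m handwheel '[{"travel":[0,0,3],"roll":0},{"travel":[0,0,4],"roll":0},{"travel":[0,0,4],"roll":0}]'; python3 -c "
from h import *
tool()"; python3 -m handwheel '[{"travel":[0,0,0],"roll":0},{"travel":[0,0,0],"roll":0},{"travel":[0,0,0],"roll":0},{"travel":[0,0,0],"roll":0},{"travel":[0,0,0],"roll":0},{"travel":[0,0,0],"roll":0},{"travel":[0,0,0],"roll":0},{"travel":[0,0,0],"roll":0}]' -1; python3 -c "
from h import *
tool()"
```

```text
t: 19.3
eef_pos: [505.2, -346.4, 52.6]
tcp_rot: [1.087, 1.571, 2.696]
ft_force: [0.1, 0.6, 1.1]
opening: 0.273
t 19.3 pos [ 505.2 -346.4   52.6] jawdir deg -177.81 x [-0.  0. -1.] F [0.1 0.6 1.1] M [ 0.26 -0.1   0.02] open 0.273 q [-0.71  0.67  1.73 -0.    0.74  2.39]
t: 20.1
eef_pos: [505.2, -346.4, 52.7]
tcp_rot: [1.778, 1.571, -2.896]
ft_force: [-0.8, -0.4, 0.6]
opening: 0.883
t 20.1 pos [ 505.2 -346.4   52.7] jawdir deg -177.81 x [-0. -0. -1.] F [-0.8 -0.4  0.6] M [ 0.12 -0.04  0.05] open 0.883 q [-0.71  0.67  1.73 -0.    0.74  2.39]
```

```bash
python3 -m handwheel '[{"travel":[0,0,20],"roll":0},{"travel":[0,0,60],"roll":0},{"travel":[0,0,100],"roll":0},{"travel":[0,0,130],"roll":0},{"travel":[0,0,150],"roll":0},{"travel":[0,0,150],"roll":0}]'
python3 - <<'E'
from h import *
tool()
s=optics.read_camera("scene")[:,:,::-1]
g=np.clip((s/255.)**0.6*255,0,255).astype(np.uint8)
crop(g,340,195,60,65,9,"pics/t2.png")
for P in((505,-346,0),(505,-346,120),(505,-346,36)): print(np.round((proj("scene",P)-[340,195]+.5)*9-.5))
E
```

```text
t: 20.7
eef_pos: [505.9, -347.0, 205.6]
tcp_rot: [-2.339, 1.566, -0.73]
ft_force: [-0.3, -0.8, -1.1]
opening: 1.002
t 20.7 pos [ 505.9 -347.   205.6] jawdir deg -177.8 x [ 0.004 -0.003 -1.   ] F [-0.3 -0.8 -1.1] M [ 0.16 -0.04  0.04] open 1.002 q [-0.71  0.48  1.6  -0.    1.05  2.39]
[267. 644.]
[302. 460.]
[278. 590.]
```

View pics/t2.png

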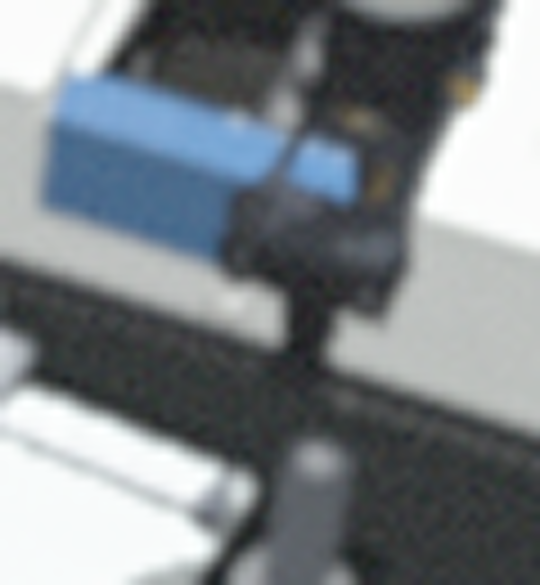

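Run:
```python
from h import *
s=optics.read_camera("scene")[:,:,::-1]
g=np.clip((s/255.)**0.6*255,0,255).astype(np.uint8)
crop(g,350,235,50,45,14,"pics/u2.png")
f=lambda u,v:((u+.5)/9-.5+340,(v+.5)/9-.5+195)
print(onz("scene",f(317,459),120))
for P in((505,-346,0),(505,-346,120),(505,-352,0),(505,-352,120)): print(np.round((proj("scene",P)-[350,235]+.5)*14-.5))
```

```text
[ 508.56244118 -351.46303832  120.        ]
[276. 441.]
[330. 156.]
[296. 449.]
[351. 163.]
```

View pics/u2.png

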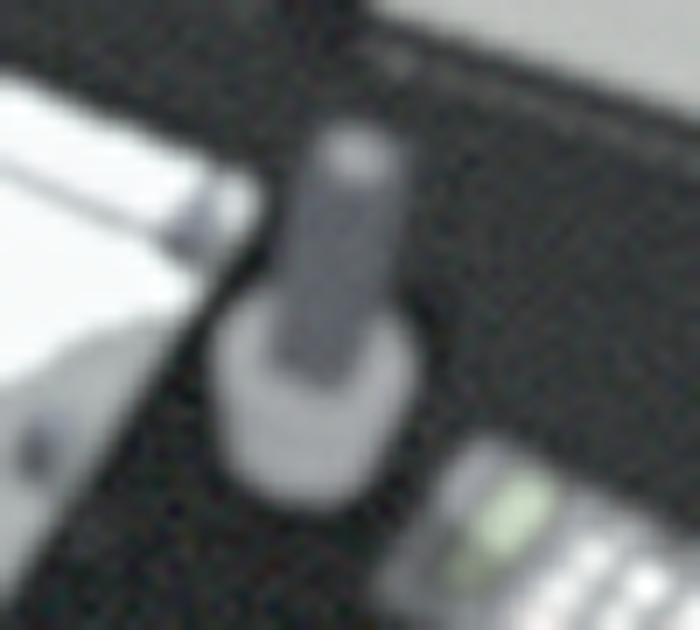

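```bash
python3 -m handwheel '[{"travel":[0,-6,0],"roll":0},{"travel":[0,-6,-40],"roll":0},{"travel":[0,-6,-80],"roll":0},{"travel":[0,-6,-105],"roll":0},{"travel":[0,-6,-116],"roll":0},{"travel":[0,-6,-116],"roll":0}]'; python3 -m handwheel '[{"travel":[0,0,0],"roll":0},{"travel":[0,0,0],"roll":0},{"travel":[0,0,0],"roll":0},{"travel":[0,0,0],"roll":0},{"travel":[0,0,0],"roll":0},{"travel":[0,0,0],"roll":0},{"travel":[0,0,0],"roll":0},{"travel":[0,0,0],"roll":0}]' 1;  python3 -m handwheel '[{"travel":[0,0,0],"roll":0},{"travel":[0,0,0],"roll":0},{"travel":[0,0,0],"roll":0},{"travel":[0,0,0],"roll":0},{"travel":[0,0,0],"roll":0}]'; python3 -c "
from h import *
tool()"
```

```text
t: 21.4
eef_pos: [504.6, -352.2, 84.7]
tcp_rot: [0.842, 1.567, 2.451]
ft_force: [0.6, 0.3, -0.0]
opening: 1.004
t: 22.2
eef_pos: [505.2, -352.4, 86.7]
tcp_rot: [1.399, 1.571, 3.008]
ft_force: [0.3, 0.2, -0.3]
opening: 0.378
t: 22.7
eef_pos: [505.2, -352.4, 86.6]
tcp_rot: [1.455, 1.571, 3.064]
ft_force: [0.8, 0.2, -1.0]
opening: 0.278
t 22.7 pos [ 505.2 -352.4   86.6] jawdir deg -177.81 x [-0.  0. -1.] F [ 0.8  0.2 -1. ] M [ 0.08 -0.09 -0.02] open 0.278 q [-0.72  0.63  1.7  -0.    0.81  2.39]
```

```bash
python3 -m handwheel '[{"travel":[0,0,15],"roll":0},{"travel":[0,0,50],"roll":0},{"travel":[0,0,90],"roll":0},{"travel":[0,0,120],"roll":0},{"travel":[0,0,140],"roll":8},{"travel":[0,10,140],"roll":16},{"travel":[0,20,140],"roll":24},{"travel":[5,30,140],"roll":32}]' && python3 -m handwheel '[{"travel":[5,10,0],"roll":8},{"travel":[10,20,0],"roll":16},{"travel":[15,30,0],"roll":24},{"travel":[20,40,0],"roll":32},{"travel":[25,50,0],"roll":40},{"travel":[30,60,0],"roll":48},{"travel":[35,70,0],"roll":56},{"travel":[40,80,0],"roll":64}]' && python3 -m handwheel '[{"travel":[5,15,0],"roll":8},{"travel":[10,30,0],"roll":16},{"travel":[12,45,0],"roll":24},{"travel":[14,60,0],"roll":32},{"travel":[16,75,0],"roll":40},{"travel":[16,90,0],"roll":48},{"travel":[16,96,0],"roll":56},{"travel":[16,96,0],"roll":64}]'
python3 - <<'E'
from h import *
tool()
s=optics.read_camera("scene")[:,:,::-1]
crop(s,290,170,80,80,7,"pics/v.png")
t=optics.read_camera("top")[:,:,::-1]
crop(t,320,170,90,90,6,"pics/vt.png")
E
```

```text
t: 23.5
eef_pos: [509.6, -321.9, 226.5]
tcp_rot: [0.445, 1.57, 2.618]
ft_force: [-0.1, 0.1, -3.0]
opening: 0.275
t: 24.3
eef_pos: [550.1, -241.8, 226.3]
tcp_rot: [-0.599, 1.57, 2.691]
ft_force: [0.3, 0.5, -3.3]
opening: 0.276
t: 25.1
eef_pos: [565.9, -145.3, 226.4]
tcp_rot: [-1.81, 1.57, 2.599]
ft_force: [0.2, -0.4, -3.7]
opening: 0.275
t 25.1 pos [ 565.9 -145.3  226.4] jawdir deg -17.41 x [-0.001  0.    -1.   ] F [ 0.2 -0.4 -3.7] M [-0.1  -0.01  0.02] open 0.275 q [-0.36  0.42  1.65  0.    1.07 -0.06]
```

View pics/v.png

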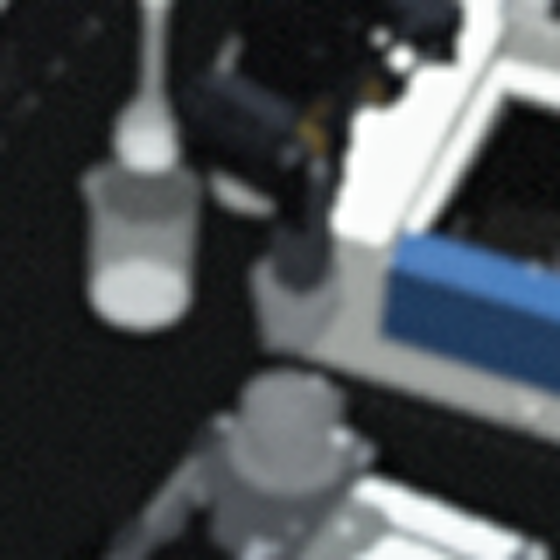

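View pics/vt.png

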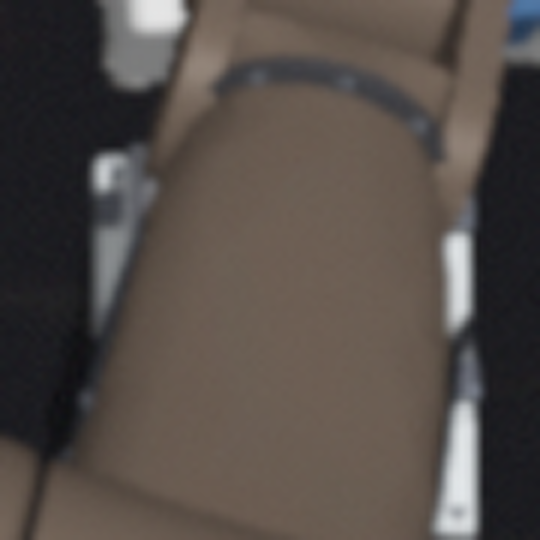

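Run:
```python
from h import *
f=lambda P:np.round((proj("scene",P)-[290,170]+.5)*7-.5)
for P in((566,-145.3,139.5),(566,-145.3,175.5),(566,-146,76),(576,-146,76),(566,-156,76)): print(P,f(P))
s=optics.read_camera("scene")[:,:,::-1]
g=np.clip((s/255.)**0.6*255,0,255).astype(np.uint8)
crop(g,318,198,34,40,15,"pics/w.png")
f=lambda P:np.round((proj("scene",P)-[318,198]+.5)*15-.5)
for P in((566,-145.3,139.5),(566,-145.3,175.5),(566,-146,76)): print(P,f(P))
```

```text
(566, -145.3, 139.5) [295. 330.]
(566, -145.3, 175.5) [300. 284.]
(566, -146, 76) [289. 408.]
(576, -146, 76) [295. 398.]
(566, -156, 76) [304. 413.]
(566, -145.3, 139.5) [213. 287.]
(566, -145.3, 175.5) [223. 190.]
(566, -146, 76) [200. 455.]
```

View pics/w.png

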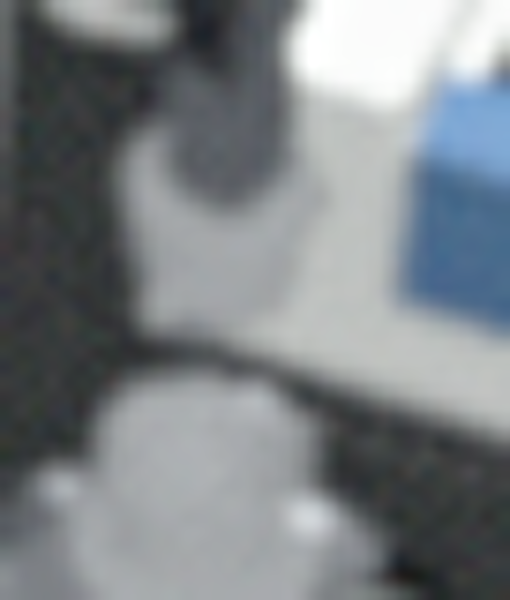

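```bash
python3 -m handwheel '[{"travel":[1,-1,-20],"roll":0},{"travel":[1,-1,-45],"roll":0},{"travel":[1,-1,-60],"roll":0},{"travel":[1,-1,-68],"roll":0},{"travel":[1,-1,-73],"roll":0},{"travel":[1,-1,-78],"roll":0},{"travel":[1,-1,-78],"roll":0}]'; python3 -c "
from h import *
tool()"
```

```text
t: 25.95
eef_pos: [567.2, -147.4, 148.6]
tcp_rot: [1.224, 1.571, -0.658]
ft_force: [0.2, -0.9, -2.6]
opening: 0.273
t 25.95 pos [ 567.2 -147.4  148.6] jawdir deg -17.86 x [ 0. -0. -1.] F [ 0.2 -0.9 -2.6] M [-0.01 -0.06 -0.01] open 0.273 q [-0.37  0.51  1.73 -0.    0.9  -0.06]
```

```bash
python3 -m handwheel '[{"travel":[0,0,-4],"roll":0},{"travel":[0,0,-7],"roll":0},{"travel":[0,0,-10],"roll":0},{"travel":[0,0,-10],"roll":0}]'; python3 -c "
from h import *
tool()"; python3 -m handwheel '[{"travel":[0,0,-2],"roll":0},{"travel":[0,0,-4],"roll":0},{"travel":[0,0,-4],"roll":0}]'; python3 -c "
from h import *
tool()"
```

```text
t: 26.35
eef_pos: [566.7, -147.5, 138.3]
tcp_rot: [-1.121, 1.57, -3.002]
ft_force: [-2.2, -2.0, -3.4]
opening: 0.278
t 26.35 pos [ 566.7 -147.5  138.3] jawdir deg -17.81 x [-0.001 -0.    -1.   ] F [-2.2 -2.  -3.4] M [-0.54  0.55  0.  ] open 0.278 q [-0.37  0.52  1.74 -0.    0.88 -0.06]
t: 26.65
eef_pos: [566.3, -147.7, 134.8]
tcp_rot: [-1.061, 1.569, -2.943]
ft_force: [-6.8, -3.2, 2.4]
opening: 0.278
t 26.65 pos [ 566.3 -147.7  134.8] jawdir deg -17.8 x [-0.002 -0.    -1.   ] F [-6.8 -3.2  2.4] M [-0.92  1.51 -0.03] open 0.278 q [-0.37  0.53  1.74 -0.    0.87 -0.06]
```

```bash
python3 -m handwheel '[{"travel":[-2,-1,0],"roll":0},{"travel":[-2,-1,-2],"roll":0},{"travel":[-2,-1,-4],"roll":0},{"travel":[-2,-1,-4],"roll":0}]'; python3 -c "
from h import *
tool()"
```

```text
t: 27.05
eef_pos: [566.1, -148.2, 133.2]
tcp_rot: [1.738, 1.567, -0.144]
ft_force: [-5.6, 3.5, 23.0]
opening: 0.275
t 27.05 pos [ 566.1 -148.2  133.2] jawdir deg -17.85 x [ 0.004 -0.001 -1.   ] F [-5.6  3.5 23. ] M [ 0.68  1.16 -0.31] open 0.275 q [-0.37  0.53  1.75  0.    0.86 -0.06]
```

```bash
python3 -m handwheel '[{"travel":[0,0,1],"roll":0},{"travel":[0,0,2],"roll":0},{"travel":[0,0,2],"roll":0},{"travel":[0,0,2],"roll":0},{"travel":[0,0,2],"roll":0},{"travel":[0,0,2],"roll":0},{"travel":[0,0,2],"roll":0},{"travel":[0,0,2],"roll":0}]' -1; python3 -m handwheel '[{"travel":[0,0,0],"roll":0},{"travel":[0,0,0],"roll":0},{"travel":[0,0,15],"roll":0},{"travel":[0,0,50],"roll":0},{"travel":[0,0,80],"roll":0},{"travel":[0,0,80],"roll":0}]'
python3 - <<'E'
from h import *
tool()
s=optics.read_camera("scene")[:,:,::-1]
g=np.clip((s/255.)**0.6*255,0,255).astype(np.uint8)
crop(g,300,190,60,90,6,"pics/x.png")
f=lambda P:np.round((proj("scene",P)-[300,190]+.5)*6-.5)
for P in((566,-147.5,167),(566,-147.5,83),(566,-147.5,76)): print(P,f(P))
E
```

```text
t: 27.85
eef_pos: [565.2, -148.4, 132.6]
tcp_rot: [-1.162, 1.571, -3.044]
ft_force: [0.3, -0.2, 0.3]
opening: 0.89
t: 28.45
eef_pos: [566.5, -148.8, 216.5]
tcp_rot: [1.515, 1.564, -0.367]
ft_force: [0.2, 0.4, 0.1]
opening: 1.001
t 28.45 pos [ 566.5 -148.8  216.5] jawdir deg -17.8 x [ 0.006 -0.002 -1.   ] F [0.2 0.4 0.1] M [-0.05 -0.05 -0.01] open 1.001 q [-0.37  0.43  1.66  0.    1.04 -0.06]
(566, -147.5, 167) [199. 134.]
(566, -147.5, 83) [190. 223.]
(566, -147.5, 76) [190. 230.]
```

View pics/x.png

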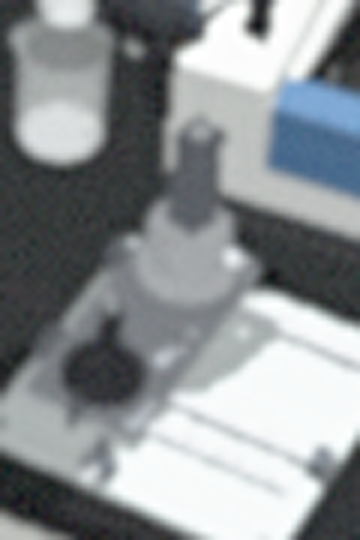

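```bash
python3 -m handwheel '[{"travel":[-20,2,0],"roll":8},{"travel":[-40,4,0],"roll":16},{"travel":[-60,6,0],"roll":24},{"travel":[-80,8,0],"roll":32},{"travel":[-100,10,0],"roll":40},{"travel":[-122,11,0],"roll":48},{"travel":[-122,11,0],"roll":56},{"travel":[-122,11,0],"roll":64}]' && python3 -m handwheel '[{"travel":[0,0,0],"roll":8},{"travel":[0,0,0],"roll":16},{"travel":[0,0,0],"roll":24},{"travel":[0,0,0],"roll":32},{"travel":[0,0,0],"roll":40},{"travel":[0,0,0],"roll":48},{"travel":[0,0,0],"roll":56},{"travel":[0,0,0],"roll":58}]'; python3 -c "
from h import *
tool()"
```

```text
t: 29.3
eef_pos: [442.3, -137.2, 211.9]
tcp_rot: [-2.887, 1.569, 2.637]
ft_force: [-0.8, 0.5, 0.5]
opening: 1.001
t: 30.1
eef_pos: [442.7, -137.2, 211.6]
tcp_rot: [2.407, 1.569, 2.66]
ft_force: [0.4, -0.8, -1.0]
opening: 0.998
t 30.1 pos [ 442.7 -137.2  211.6] jawdir deg 104.48 x [-0.002  0.001 -1.   ] F [ 0.4 -0.8 -1. ] M [ 0.13 -0.14  0.02] open 0.998 q [-0.44  0.27  1.94  0.    0.94 -2.27]
```

```bash
python3 -m handwheel '[{"travel":[0,0,-40],"roll":0},{"travel":[0,0,-80],"roll":0},{"travel":[0,0,-110],"roll":0},{"travel":[0,0,-130],"roll":0},{"travel":[0,0,-130],"roll":0}]'
python3 - <<'E'
from h import *
tool()
s=optics.read_camera("scene")[:,:,::-1]
g=np.clip((s/255.)**0.6*255,0,255).astype(np.uint8)
crop(g,290,205,60,70,8,"pics/y.png")
E
```

```text
t: 30.6
eef_pos: [441.5, -136.6, 79.9]
tcp_rot: [2.439, 1.565, 2.686]
ft_force: [-0.5, -0.6, 0.2]
opening: 0.997
t 30.6 pos [ 441.5 -136.6   79.9] jawdir deg 104.19 x [-0.005  0.003 -1.   ] F [-0.5 -0.6  0.2] M [ 0.11 -0.16  0.01] open 0.997 q [-0.44  0.48  2.08  0.    0.59 -2.26]
```

View pics/y.png

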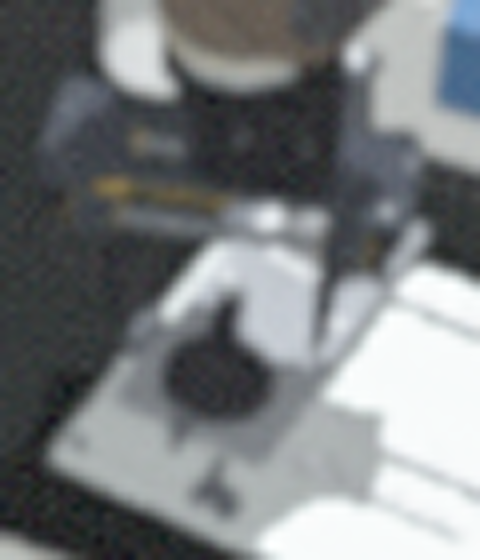

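```bash
python3 -m handwheel '[{"travel":[0,0,-12],"roll":0},{"travel":[0,0,-24],"roll":0},{"travel":[0,0,-30],"roll":0},{"travel":[0,0,-31],"roll":0},{"travel":[0,0,-31],"roll":0}]'; python3 -c "
from h import *
tool()"; for i in 1 2; do python3 -m handwheel '[{"travel":[0,0,0],"roll":0},{"travel":[0,0,0],"roll":0},{"travel":[0,0,0],"roll":0},{"travel":[0,0,0],"roll":0},{"travel":[0,0,0],"roll":0},{"travel":[0,0,0],"roll":0},{"travel":[0,0,0],"roll":0},{"travel":[0,0,0],"roll":0}]' 1; done; python3 -c "
from h import *
tool()"
```

```text
t: 31.15
eef_pos: [443.4, -137.5, 52.2]
tcp_rot: [-0.529, 1.57, -0.281]
ft_force: [0.1, 0.1, 0.1]
opening: 0.999
t 31.15 pos [ 443.4 -137.5   52.2] jawdir deg 104.19 x [ 0. -0. -1.] F [0.1 0.1 0.1] M [ 0.13 -0.12  0.  ] open 0.999 q [-0.44  0.53  2.1   0.    0.51 -2.26]
t: 31.95
eef_pos: [443.2, -137.4, 51.6]
tcp_rot: [1.57, 1.571, 1.818]
ft_force: [-0.3, 0.6, 0.6]
opening: 0.385
t: 32.75
eef_pos: [443.2, -137.5, 51.7]
tcp_rot: [-0.113, 1.571, 0.135]
ft_force: [0.3, -2.8, -0.4]
opening: 0.145
t 32.75 pos [ 443.2 -137.5   51.7] jawdir deg 104.18 x [ 0.  0. -1.] F [ 0.3 -2.8 -0.4] M [-0.36 -0.09 -0.46] open 0.145 q [-0.44  0.53  2.1   0.    0.51 -2.26]
```

```bash
python3 -m handwheel '[{"travel":[-0.2,-2.1,0],"roll":-8},{"travel":[-0.3,-4.2,0],"roll":-16},{"travel":[-0.5,-6.3,0],"roll":-24},{"travel":[-0.6,-8.4,0],"roll":-32},{"travel":[-0.8,-10.5,0],"roll":-40},{"travel":[-1.0,-12.6,0],"roll":-48},{"travel":[-1.1,-14.7,0],"roll":-56},{"travel":[-1.3,-16.8,0],"roll":-64}]';python3 -c "
from h import *
tool()"; python3 -m handwheel '[{"travel":[-0.2,-2.1,0],"roll":-8},{"travel":[-0.3,-4.2,0],"roll":-16},{"travel":[-0.5,-6.3,0],"roll":-24},{"travel":[-0.5,-6.3,0],"roll":-24},{"travel":[-0.5,-6.3,0],"roll":-24}]'
python3 - <<'E'
from h import *
tool()
s=optics.read_camera("scene")[:,:,::-1]
g=np.clip((s/255.)**0.6*255,0,255).astype(np.uint8)
crop(g,290,205,60,70,8,"pics/z.png")
E
```

```text
t: 33.55
eef_pos: [441.8, -153.7, 51.7]
tcp_rot: [3.003, 1.57, 2.129]
ft_force: [1.0, 4.6, 1.3]
opening: 0.148
t 33.55 pos [ 441.8 -153.7   51.7] jawdir deg 39.96 x [-0.  0. -1.] F [1.  4.6 1.3] M [ 0.87 -0.53  0.22] open 0.148 q [-0.48  0.53  2.09  0.    0.52 -1.17]
t: 34.05
eef_pos: [441.4, -160.1, 51.7]
tcp_rot: [2.78, 1.57, 1.493]
ft_force: [1.4, 4.1, 0.0]
opening: 0.149
t 34.05 pos [ 441.4 -160.1   51.7] jawdir deg 16.29 x [ 0.  0. -1.] F [1.4 4.1 0. ] M [ 0.81 -0.46 -0.38] open 0.149 q [-0.49  0.53  2.09  0.    0.52 -0.77]
```

View pics/z.png

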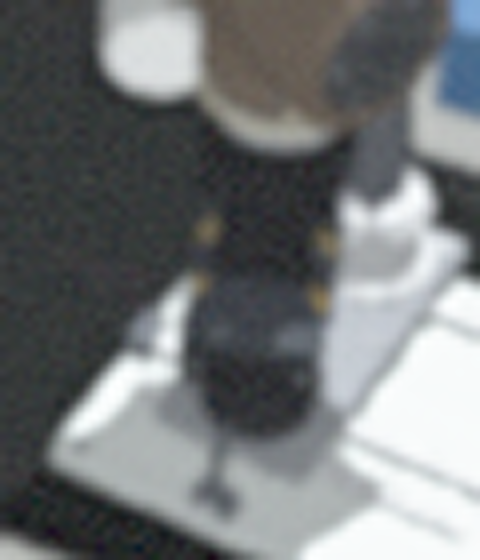

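Run:
```python
from h import *
s=np.mean([optics.read_camera("scene")[:,:,::-1].astype(float) for _ in range(4)],0)
g=np.clip((s/255.)**0.7*255,0,255).astype(np.uint8)
crop(g,306,250,26,24,25,"pics/z2.png")
f=lambda P:np.round((proj("scene",P)-[306,250]+.5)*25-.5)
u=np.array([.077,.997,0])
for P in((384,-160,46),(394,-160.8,46),(384,-150,46),(394,-150.8,46),(404,-151.5,46)): print(P,f(P))
```

```text
(384, -160, 46) [260. 331.]
(394, -160.8, 46) [290. 291.]
(384, -150, 46) [202. 310.]
(394, -150.8, 46) [233. 270.]
(404, -151.5, 46) [262. 229.]
```

View pics/z2.png

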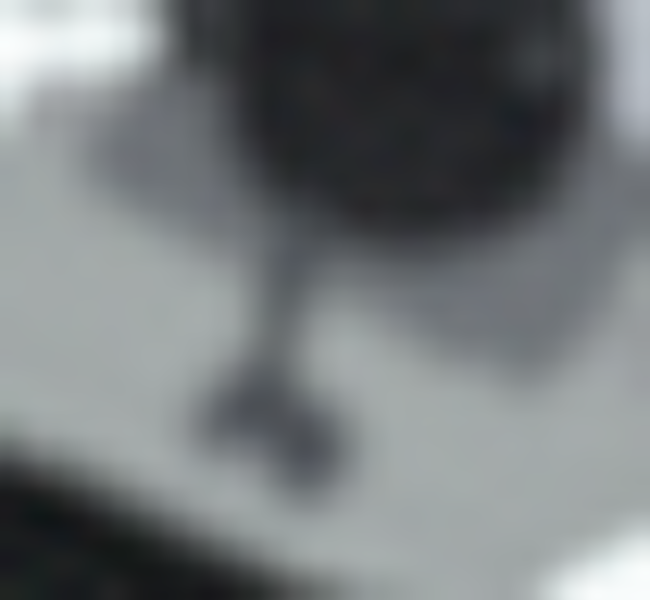

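```bash
python3 -m handwheel '[{"travel":[-0.1,-1.8,0],"roll":-7},{"travel":[-0.3,-3.6,0],"roll":-14},{"travel":[-0.4,-5,0],"roll":-19},{"travel":[-0.4,-5,0],"roll":-19},{"travel":[-0.4,-5,0],"roll":-19}]'; python3 -c "
from h import *
tool()";python3 -m handwheel '[{"travel":[0,0,0],"roll":0},{"travel":[0,0,0],"roll":0},{"travel":[0,0,0],"roll":0},{"travel":[0,0,0],"roll":0},{"travel":[0,0,0],"roll":0},{"travel":[0,0,0],"roll":0}]' -1;  python3 -m handwheel '[{"travel":[0,0,30],"roll":0},{"travel":[0,0,80],"roll":0},{"travel":[0,0,130],"roll":0},{"travel":[0,-45,150],"roll":0},{"travel":[0,-90,150],"roll":0},{"travel":[0,-140,150],"roll":0},{"travel":[0,-190,150],"roll":0},{"travel":[0,-240,150],"roll":0}]'
python3 - <<'E'
from h import *
tool()
s=np.mean([optics.read_camera("top")[:,:,::-1].astype(float) for _ in range(2)],0).astype(np.uint8)
cv2.imwrite("pics/A.png",s)
crop(s,325,185,85,85,7,"pics/At.png")
E
```

```text
t: 34.8
eef_pos: [441.0, -165.0, 51.6]
tcp_rot: [3.031, 1.57, 1.413]
ft_force: [2.2, 5.7, 1.6]
opening: 0.144
t 34.8 pos [ 441.  -165.    51.6] jawdir deg -2.73 x [ 0.  0. -1.] F [2.2 5.7 1.6] M [ 1.02 -0.64 -0.33] open 0.144 q [-0.5   0.54  2.09  0.    0.52 -0.45]
t: 35.4
eef_pos: [440.9, -165.5, 51.7]
tcp_rot: [1.073, 1.571, -0.547]
ft_force: [-0.7, -0.3, 0.4]
opening: 0.593
t: 36.2
eef_pos: [440.5, -407.4, 201.8]
tcp_rot: [1.229, 1.571, -0.391]
ft_force: [1.2, 0.2, -0.3]
opening: 1.0
t 36.2 pos [ 440.5 -407.4  201.8] jawdir deg -2.8 x [ 0. -0. -1.] F [ 1.2  0.2 -0.3] M [-0.06 -0.15  0.  ] open 1.0 q [-0.86  0.47  1.64  0.    1.04 -0.81]
```

View pics/At.png

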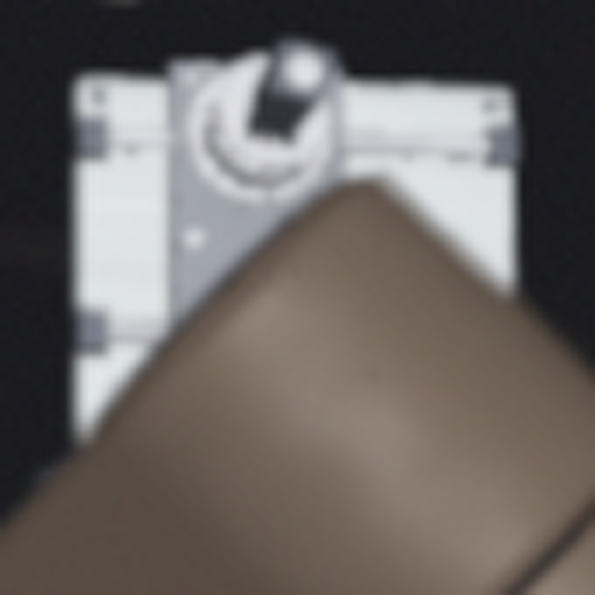

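```bash
python3 -m handwheel '[{"travel":[-30,-40,0],"roll":0},{"travel":[-65,-75,0],"roll":0},{"travel":[-100,-110,0],"roll":0},{"travel":[-130,-140,0],"roll":0},{"travel":[-160,-165,0],"roll":0},{"travel":[-190,-165,0],"roll":0}]'
python3 - <<'E'
from h import *
tool()
s=np.mean([optics.read_camera("top")[:,:,::-1].astype(float) for _ in range(4)],0).astype(np.uint8)
cv2.imwrite("pics/B.png",s)
crop(s,325,185,85,85,7,"pics/Bt.png")
crop(s,345,232,30,28,20,"pics/Bk.png")
c=np.mean([optics.read_camera("scene")[:,:,::-1].astype(float) for _ in range(2)],0).astype(np.uint8)
cv2.imwrite("pics/Bs0.png",c)
crop(c,300,195,60,85,7,"pics/Bs.png")
E
```

```text
t: 36.9
eef_pos: [249.3, -572.4, 201.1]
tcp_rot: [0.095, 1.57, -1.526]
ft_force: [-0.2, 0.8, 0.9]
opening: 1.001
t 36.9 pos [ 249.3 -572.4  201.1] jawdir deg -2.87 x [ 0. -0. -1.] F [-0.2  0.8  0.9] M [-0.01 -0.09 -0.  ] open 1.001 q [-1.27  0.5   1.58 -0.    1.06 -1.22]
```

View pics/Bt.png

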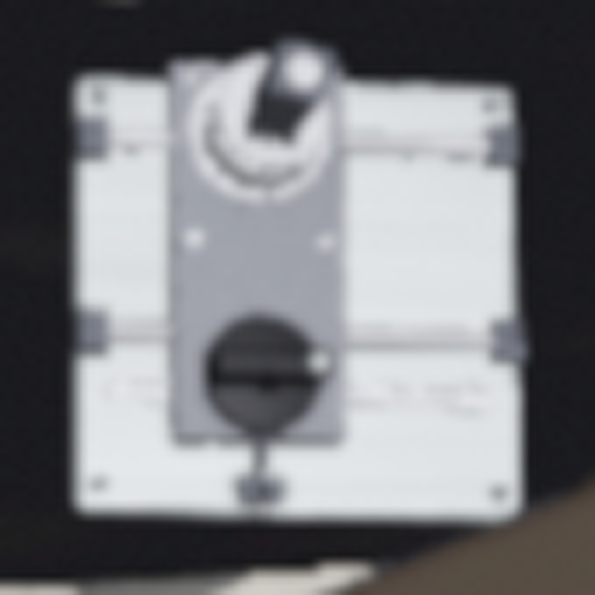

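View pics/Bk.png

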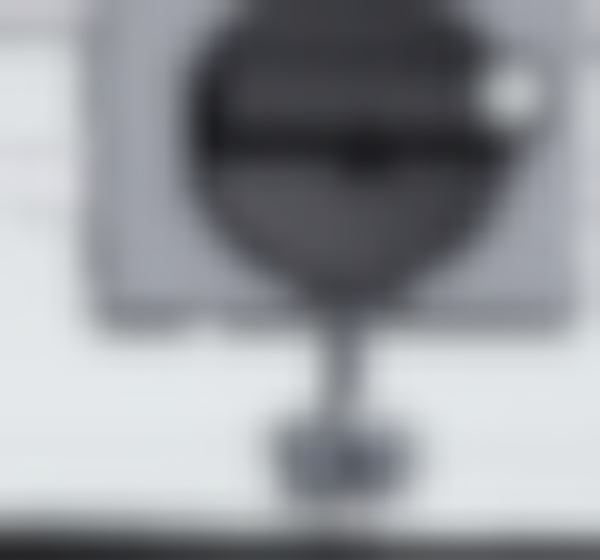

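View pics/Bs.png

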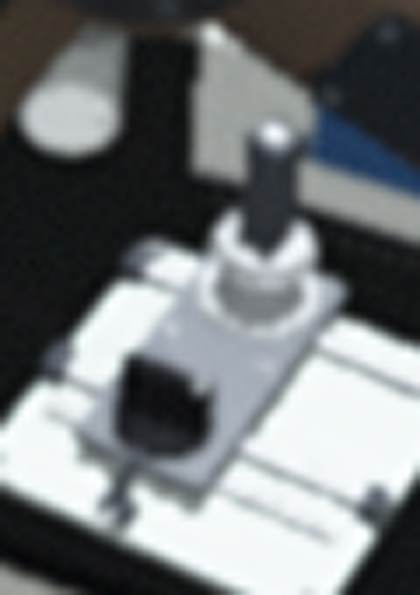

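Run:
```python
from h import *
for nm in("top0","B"):
    g=cv2.cvtColor(cv2.imread(f"pics/{nm}.png"),cv2.COLOR_BGR2GRAY).astype(float)
    print(nm)
    for r in range(246,260): print(r,g[r,348:374].astype(int))
```

```text
top0
246 [158 150 136 123 104  76  64  66  79 107 133 148 155 159 158 157 161 178
 205 224 229 229 229 229 228 228]
247 [164 155 142 131 112  90  90 105 109 120 134 139 142 142 140 139 145 172
 206 224 228 228 228 227 228 227]
248 [205 194 171 159 144 117 125 152 158 158 161 161 161 160 161 160 166 189
 216 227 229 229 228 228 228 228]
249 [225 220 212 206 187 143 143 184 203 208 208 208 208 208 208 207 209 216
 225 229 229 229 228 228 228 228]
250 [230 229 228 224 204 153 151 197 221 226 226 227 226 226 226 226 226 227
 228 229 229 229 228 229 229 228]
251 [231 231 231 228 210 167 174 207 226 230 228 225 224 223 224 225 225 227
 229 230 230 230 229 229 229 229]
252 [231 231 231 228 215 196 208 222 228 227 216 202 197 196 199 203 207 216
 226 230 230 230 230 230 230 229]
253 [229 229 229 228 223 218 224 227 226 216 189 157 151 148 150 160 170 190
 214 226 229 228 228 228 228 228]
254 [228 228 229 228 227 227 227 228 225 213 177 132 122 114 105 118 137 169
 204 223 227 226 227 227 226 225]
255 [229 229 229 229 229 228 228 228 226 216 185 132 115 106  94 106 129 168
 206 224 227 227 22
[... 1262 characters left out ...]
56 140 125 133 154 168 191
 214 226 228 228 228 228 228 228]
254 [228 228 228 228 228 228 228 227 225 212 177 131 120 111 103 118 137 169
 205 223 226 226 226 226 226 226]
255 [228 228 228 228 228 228 228 228 226 216 185 132 115 106  93 106 129 168
 205 223 227 227 227 226 226 226]
256 [221 221 221 221 222 223 223 224 223 217 194 147 121 114 115 125 150 186
 215 226 228 228 227 227 227 227]
257 [184 185 187 188 191 194 196 199 201 199 187 162 147 141 150 160 181 200
 214 220 220 220 218 218 218 219]
258 [113 116 120 122 128 134 137 142 146 148 143 133 123 119 128 138 156 166
 174 177 178 176 173 173 174 175]
259 [49 50 53 55 59 63 66 69 73 74 73 71 67 64 70 76 88 93 96 97 97 96 94 93
 94 95]
```

Run:
```python
from h import *
a=cv2.imread("pics/scene0.png");b=cv2.imread("pics/Bs0.png")
A=cv2.resize(a[254:274,302:326],None,fx=16,fy=16,interpolation=cv2.INTER_CUBIC)
B=cv2.resize(b[254:274,302:326],None,fx=16,fy=16,interpolation=cv2.INTER_CUBIC)
cv2.imwrite("pics/C.png",np.hstack([A,B]))
g=cv2.cvtColor(b,cv2.COLOR_BGR2GRAY)
for r in range(258,274): print(r,g[r,306:326])
x=onz("top",(361.9,250),46);y=onz("top",(362.1,255),46);u=np.array([.077,.997,0]);print(x,y,(x-y)@u, onz("top",(353.7,250),46))
f=lambda P:np.round(proj("scene",P),2)
print(f(x),f(y),f(y+[0,0,-20]))
```

```text
258 [247 248 248 247 224 154 111 110 127 138 127  95  65  57  52  43  44  45
  44  41]
259 [247 247 248 247 231 168 119 104 102 110 118 112  95  82  71  53  49  49
  49  47]
260 [248 248 248 245 227 174 145 132 116 110 108 110  98  91  93  88  92  98
  98 102]
261 [247 248 248 248 239 220 203 188 159 131 117  99  82  82  97 111 130 144
 153 157]
262 [247 248 248 249 247 247 245 243 210 155 113  87  79  94 105 108 116 130
 149 160]
263 [248 247 247 248 249 249 251 252 242 185 110  77  95 131 138 122 108 102
 112 128]
264 [248 248 247 247 247 248 250 251 243 185 106  79 131 183 189 158 128 113
 107 108]
265 [243 247 248 248 248 248 248 243 212 147  86  85 153 222 238 210 165 144
 136 128]
266 [197 229 243 247 249 250 247 228 163 108  80  86 136 207 243 241 221 203
 189 159]
267 [115 158 191 225 245 249 246 220 155 131 112  93 107 167 235 247 248 246
 240 210]
268 [ 45  72 102 145 188 222 236 219 191 177 138  88  97 168 236 248 250 250
 249 242]
269 [ 18  24  37  61  96 137 175 196 200 178 131  98 136 211 245 248 249 248
 249 248]
270 [ 19  18  17  22  35  59  92 129 152 147 132 136 190 242 250 249 247 247
 248 248]
271 [ 21  18  17  18  17  23  33  59  83 103 121 155 208 243 250 250 248 248
 247 247]
272 [ 20  23  21  20  18  20  19  23  37  52  78 120 163 197 231 246 248 249
 249 247]
273 [ 20  16  21  20  20  21  19  18  20  21  33  58  82 115 158 192 224 243
 248 250]
[ 398.53610997 -158.00547251   46.        ] [ 381.37024624 -157.1079134    46.        ] 0.42690507348514656 [ 400.18108136 -129.94452992   46.        ]
[316.93 260.16] [314.97 262.96] [314.74 266.29]
```

View pics/C.png

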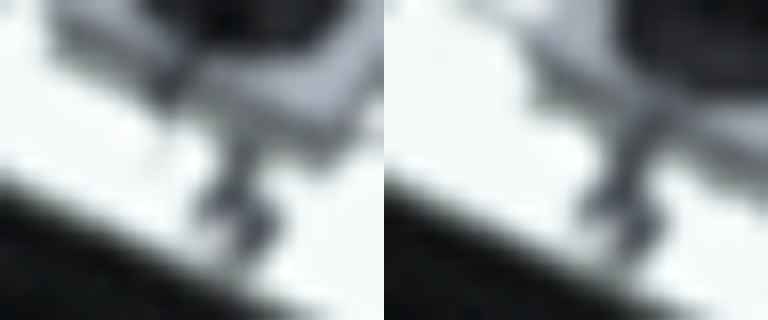

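Run:
```python
from h import *
g=cv2.cvtColor(cv2.imread("pics/scene0.png"),cv2.COLOR_BGR2GRAY)
for r in range(255,272): print(r,g[r,304:326])
f=lambda P:np.round(proj("scene",P),2)
print(f((398,-130,46)),f((396,-158,46)),f((381,-157,46)))
```

```text
255 [212 142 113 120 136 143 132 101  67  48  30  17  15  23  38  42  40  38
  66 117 157 175]
256 [227 159 112 105 109 119 127 120  95  68  41  32  32  35  40  46  44  66
 112 155 172 171]
257 [227 171 139 125 118 109 108 104 100  77  70  80  77  77  85  95 101 119
 153 174 171 152]
258 [240 218 190 161 144 128 110  88  77  72  93 116 119 129 139 151 158 166
 174 175 160 131]
259 [248 246 240 218 193 162 130  88  66  82 100 110 118 136 151 166 176 177
 177 167 142 139]
260 [249 249 250 247 242 221 184 127  97 116 118 111 114 114 124 140 159 166
 165 152 150 187]
261 [248 248 249 250 250 248 241 199 160 171 157 135 117 109 105 110 121 130
 136 131 164 215]
262 [248 247 248 248 249 251 250 237 214 228 206 158 117 103 109 113 110 105
 112 123 162 196]
263 [249 248 247 247 248 249 248 238 234 246 242 185 113  92 124 141 136 122
 125 160 204 222]
264 [245 248 249 248 248 248 244 238 242 250 244 186 110 104 159 193 189 162
 168 213 244 248]
265 [206 233 244 247 249 248 247 245 246 244 212 144  91 114 185 227 237 221
 224 243 250 250]
266 [125 165 198 228 244 248 250 250 247 229 164 107  81 101 152 208 243 246
 246 249 249 248]
267 [ 55  79 119 161 192 224 245 249 248 220 158 128 113  95 107 170 235 249
 249 249 248 248]
268 [ 20  28  47  72 100 146 190 222 235 218 190 179 137  89  96 167 235 248
 249 248 248 248]
269 [ 18  20  21  25  36  61  98 137 176 195 200 178 134  96 136 210 245 249
 249 248 248 248]
270 [ 21  19  19  17  14  22  37  59  92 130 155 147 131 138 187 244 250 249
 248 247 247 248]
271 [ 20  22  21  20  22  16  20  25  35  58  83 104 121 157 209 243 250 250
 249 247 247 248]
[310.49 257.87] [316.68 260.58] [314.91 263.02]
```

```bash
python3 -m handwheel '[{"travel":[35,20,0],"roll":0},{"travel":[75,45,0],"roll":0},{"travel":[115,75,0],"roll":0},{"travel":[150,110,0],"roll":0},{"travel":[180,145,0],"roll":0},{"travel":[191.5,185,0],"roll":0},{"travel":[191.5,230,0],"roll":0},{"travel":[191.5,275,0],"roll":0}]' -1; python3 -m handwheel '[{"travel":[0,45,0],"roll":0},{"travel":[0,90,0],"roll":0},{"travel":[0,125,0],"roll":0},{"travel":[0,132,0],"roll":0},{"travel":[0,132,0],"roll":0}]'; python3 -c "
from h import *
tool()"
```

```text
t: 38.0
eef_pos: [443.3, -292.6, 201.5]
tcp_rot: [2.123, 1.571, 0.506]
ft_force: [0.5, 0.9, 0.9]
opening: 1.003
t: 38.5
eef_pos: [443.0, -161.9, 202.0]
tcp_rot: [1.187, 1.57, -0.429]
ft_force: [-0.3, 0.2, -0.5]
opening: 0.999
t 38.5 pos [ 443.  -161.9  202. ] jawdir deg -2.61 x [ 0.001 -0.    -1.   ] F [-0.3  0.2 -0.5] M [-0.07 -0.14  0.  ] open 0.999 q [-0.49  0.29  1.94  0.    0.91 -0.45]
```

```bash
python3 -m handwheel '[{"travel":[-1.8,-2.8,-40],"roll":0},{"travel":[-1.8,-2.8,-80],"roll":0},{"travel":[-1.8,-2.8,-115],"roll":0},{"travel":[-1.8,-2.8,-140],"roll":0},{"travel":[-1.8,-2.8,-150],"roll":0},{"travel":[-1.8,-2.8,-150],"roll":0},{"travel":[-1.8,-2.8,-150],"roll":0}]'; python3 -c "
from h import *
tool()"; for i in 1 2; do python3 -m handwheel '[{"travel":[0,0,0],"roll":0},{"travel":[0,0,0],"roll":0},{"travel":[0,0,0],"roll":0},{"travel":[0,0,0],"roll":0},{"travel":[0,0,0],"roll":0},{"travel":[0,0,0],"roll":0},{"travel":[0,0,0],"roll":0},{"travel":[0,0,0],"roll":0}]' 1; done; python3 -c "
from h import *
tool()"
```

```text
t: 39.2
eef_pos: [441.2, -166.8, 52.4]
tcp_rot: [1.13, 1.57, -0.49]
ft_force: [0.3, 0.5, -0.4]
opening: 0.997
t 39.2 pos [ 441.2 -166.8   52.4] jawdir deg -2.82 x [ 0.001 -0.    -1.   ] F [ 0.3  0.5 -0.4] M [-0.01 -0.11  0.  ] open 0.997 q [-0.5   0.53  2.08  0.    0.52 -0.45]
t: 40.0
eef_pos: [440.6, -166.2, 51.6]
tcp_rot: [-2.375, 1.571, 2.288]
ft_force: [0.4, 0.6, -0.2]
opening: 0.381
t: 40.8
eef_pos: [440.9, -166.3, 51.7]
tcp_rot: [1.351, 1.57, -0.269]
ft_force: [4.4, 1.2, -3.2]
opening: 0.144
t 40.8 pos [ 440.9 -166.3   51.7] jawdir deg -2.81 x [ 0.001 -0.    -1.   ] F [ 4.4  1.2 -3.2] M [ 0.28 -0.9  -0.39] open 0.144 q [-0.5   0.54  2.09  0.    0.52 -0.45]
```

```bash
python3 -m handwheel '[{"travel":[0,0,0],"roll":-1.5},{"travel":[0,-0.5,0],"roll":-3},{"travel":[0,-0.5,0],"roll":-3},{"travel":[0,-0.5,0],"roll":-3}]'; python3 -c "
from h import *
tool()"; python3 -m handwheel '[{"travel":[0,0,0],"roll":0},{"travel":[0,0,0],"roll":0},{"travel":[0,0,0],"roll":0},{"travel":[0,0,0],"roll":0},{"travel":[0,0,0],"roll":0},{"travel":[0,0,0],"roll":0}]' -1;  python3 -m handwheel '[{"travel":[0,0,30],"roll":0},{"travel":[0,0,80],"roll":0},{"travel":[0,0,130],"roll":0},{"travel":[0,-45,150],"roll":0},{"travel":[0,-90,150],"roll":0},{"travel":[0,-140,150],"roll":0},{"travel":[0,-190,150],"roll":0},{"travel":[0,-240,150],"roll":0}]'; python3 -m handwheel '[{"travel":[-30,-40,0],"roll":0},{"travel":[-65,-75,0],"roll":0},{"travel":[-100,-110,0],"roll":0},{"travel":[-130,-140,0],"roll":0},{"travel":[-160,-165,0],"roll":0},{"travel":[-190,-165,0],"roll":0}]'
python3 - <<'E'
from h import *
tool()
s=np.mean([optics.read_camera("top")[:,:,::-1].astype(float) for _ in range(4)],0)
cv2.imwrite("pics/D.png",s.astype(np.uint8))
g=cv2.cvtColor(s.astype(np.uint8),cv2.COLOR_BGR2GRAY)
for r in range(248,257): print(r,g[r,356:370])
for nm in("B","D"):
    g=cv2.cvtColor(cv2.imread(f"pics/{nm}.png"),cv2.COLOR_BGR2GRAY).astype(float)
    for r in(249,250,251):
        d=np.clip(226-g[r,358:368]-(18 if r==249 else 0),0,None);print(nm,r,(d*np.arange(358,368)).sum()/d.sum())
crop(s.astype(np.uint8),325,185,85,85,7,"pics/Dt.png")
c=optics.read_camera("scene")[:,:,::-1];cv2.imwrite("pics/Ds.png",c)
E
```

```text
t: 41.2
eef_pos: [440.8, -167.0, 51.7]
tcp_rot: [1.123, 1.57, -0.549]
ft_force: [4.5, -0.7, -3.7]
opening: 0.146
t 41.2 pos [ 440.8 -167.    51.7] jawdir deg -5.8 x [ 0. -0. -1.] F [ 4.5 -0.7 -3.7] M [-0.16 -0.84  0.06] open 0.146 q [-0.5   0.54  2.09 -0.    0.52 -0.4 ]
t: 41.8
eef_pos: [440.6, -166.8, 51.7]
tcp_rot: [-2.993, 1.571, 1.618]
ft_force: [0.1, 0.2, 0.0]
opening: 0.594
t: 42.6
eef_pos: [440.2, -408.7, 201.7]
tcp_rot: [1.913, 1.571, 0.241]
ft_force: [1.3, 0.8, -0.5]
opening: 1.001
t: 43.2
eef_pos: [248.8, -574.1, 201.0]
tcp_rot: [0.068, 1.57, -1.605]
ft_force: [0.7, 0.2, -0.7]
opening: 0.999
t 43.2 pos [ 248.8 -574.1  201. ] jawdir deg -5.89 x [-0. -0. -1.] F [ 0.7  0.2 -0.7] M [-0.02 -0.03  0.07] open 0.999 q [-1.27  0.5   1.57 -0.    1.06 -1.16]
248 [169 160 159 156 143 114 113 142 154 156 160 161 161 161]
249 [211 208 208 204 186 138 131 177 202 207 207 207 207 207]
250 [227 227 226 223 204 152 140 190 219 225 226 225 225 225]
251 [231 230 228 221 202 155 147 193 219 226 229 229 229 229]
252 [230 226 215 198 178 146 153 184 203 215 225 229 230 230]
253 [226 216 188 156 140 126 133 154 169 190 214 226 228 228]
254 [225 212 177 131 120 110 103 118 136 168 204 223 227 226]
255 [226 216 184 133 115 105  92 106 129 167 206 223 227 226]
256 [223 217 195 146 121 114 115 125 150 185 215 226 228 227]
B 249 361.70666666666665
B 250 361.70416666666665
B 251 361.59030837004406
D 249 361.6666666666667
D 250 361.7
D 251 361.6027397260274
```

View pics/Dt.png

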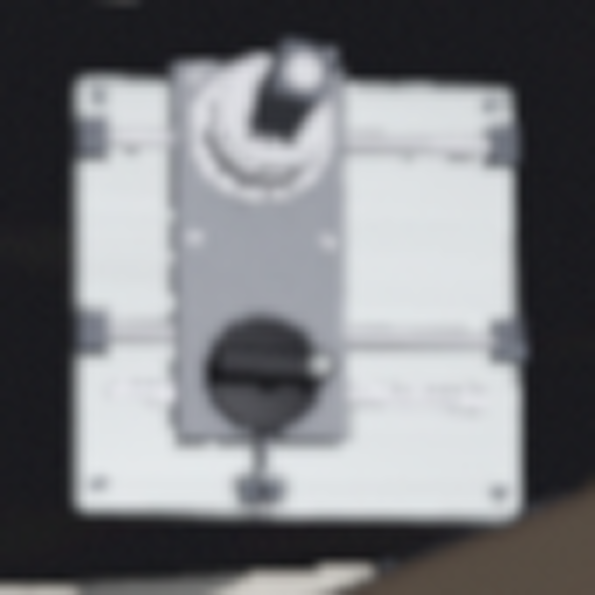

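View pics/Ds.png

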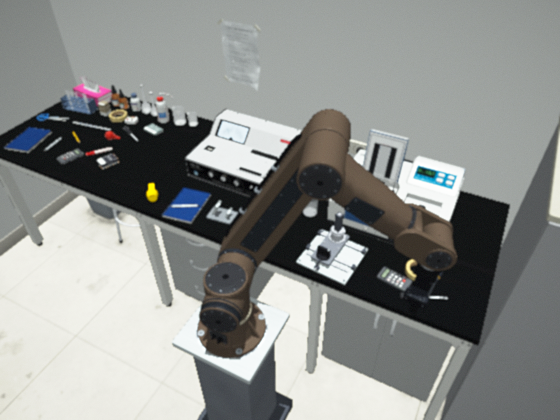

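Run:
```python
from h import *
s=np.mean([optics.read_camera("scene")[:,:,::-1].astype(float) for _ in range(6)],0)
np.save("pics/Ds.npy",s)
g=s.mean(2)
for r in range(257,272): print(r,g[r,306:326].astype(int))
k=28
c=cv2.resize(np.clip(s,0,255).astype(np.uint8)[252:272,304:328],None,fx=k,fy=k,interpolation=cv2.INTER_LANCZOS4)
b=cv2.GaussianBlur(c,(0,0),20);c=cv2.addWeighted(c,2.5,b,-1.5,0)
f=lambda P:(proj("scene",P)-[304,252]+.5)*k-.5
cv2.imwrite("pics/E.png",c)
print(f((381,-157,46)),f((396,-158.2,46)),f((381,-157,26)))
# carriage edges, rows 215-240 in top
for nm in("top0","B","D"):
    q=cv2.cvtColor(cv2.imread(f"pics/{nm}.png"),cv2.COLOR_BGR2GRAY).astype(float)
    R=[]
    for r in list(range(211,228)):
        p=q[r,365:385] if nm!="top0" else q[r,357:377]
        x0=365 if nm!="top0" else 357
        i=np.where((p[:-1]<190)&(p[1:]>=190))[0]
        if len(i): i=i[0];R.append(x0+i+(190-p[i])/(p[i+1]-p[i]))
    print(nm,len(R),np.mean(R),np.std(R))
```

```text
257 [246 247 248 243 207 147 132 148 160 155 119  73  45  42  44  45  45  47
  45  41]
258 [246 246 247 246 226 157 111 112 128 141 134 104  70  57  47  43  44  45
  45  42]
259 [247 247 247 246 230 167 118 104 102 112 120 117  96  76  62  50  49  50
  50  47]
260 [247 247 247 245 227 173 143 132 116 110 110 108  98  83  80  83  92  98
  99 100]
261 [247 247 248 247 239 219 201 187 157 131 115  97  79  74  90 111 132 146
 154 158]
262 [247 247 247 248 248 246 245 242 209 156 112  87  72  83 103 109 117 132
 150 163]
263 [247 247 247 247 248 249 250 251 242 183 111  74  85 115 131 123 108 103
 112 128]
264 [247 247 247 247 247 248 249 251 243 186 107  77 107 153 176 158 129 112
 108 109]
265 [243 247 248 247 247 247 247 243 212 146  87  77 120 184 225 208 166 144
 137 126]
266 [197 229 243 247 249 249 246 228 162 108  84  87 121 188 241 241 220 202
 190 160]
267 [115 157 191 223 244 248 246 220 157 131 114  95 106 167 234 248 247 245
 240 208]
268 [ 47  73 100 143 187 220 235 218 191 178 139  91  99 168 236 248 249 250
 249 241]
269 [ 19  23  35  60  95 137 173 193 198 177 133  98 134 210 244 248 248 248
 249 248]
270 [ 18  17  17  22  36  59  91 130 153 147 131 136 189 242 249 248 247 246
 247 248]
271 [ 20  20  18  19  18  21  34  58  84 103 122 155 207 242 249 249 248 247
 246 246]
[319.02755106 321.94082197] [369.69237907 254.31186271] [312.51317798 415.2293524 ]
top0 17 365.12573116946515 1.839953298073571
B 17 372.9526107443755 1.9314723865285552
D 17 373.15959552430144 1.6016733172469224
```

View pics/E.png

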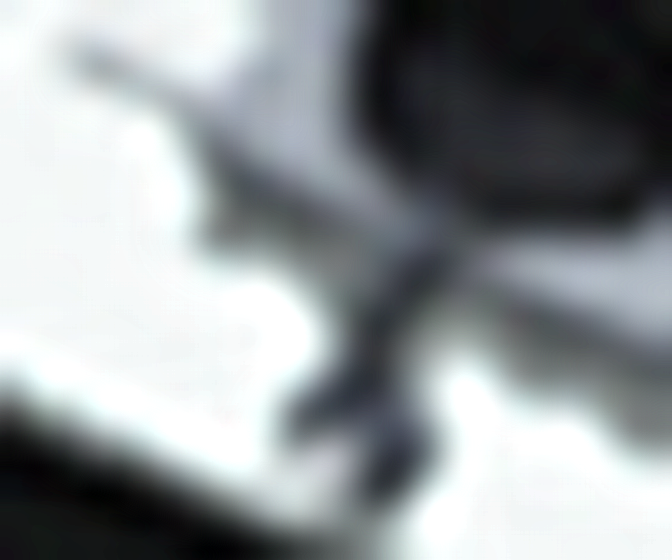

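Run:
```python
from h import *
k=28
def z(s):
    c=cv2.resize(s[252:272,306:326],None,fx=k/2*1.4,fy=k/2*1.4,interpolation=cv2.INTER_LANCZOS4)
    b=cv2.GaussianBlur(c,(0,0),14);return cv2.addWeighted(c,2.5,b,-1.5,0)
a=cv2.imread("pics/scene0.png");d=np.clip(np.load("pics/Ds.npy"),0,255).astype(np.uint8)
cv2.imwrite("pics/F.png",np.hstack([z(a),z(d)]))
```

```text
(no output)
```

View pics/F.png

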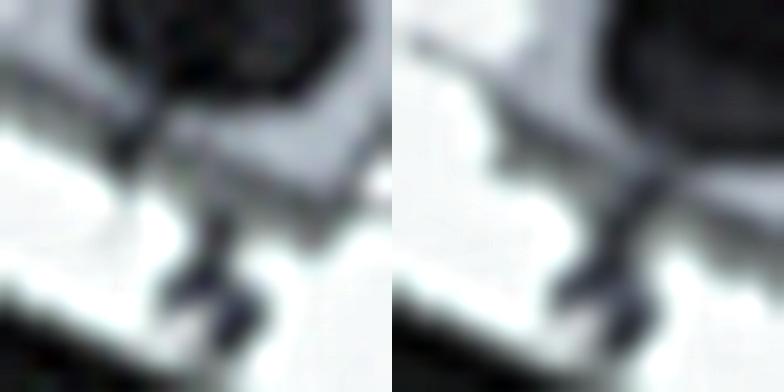

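Run:
```python
import cv2,numpy as np
from scipy.optimize import lsq_linear
for nm in("top0","D"):
    q=cv2.cvtColor(cv2.imread(f"pics/{nm}.png"),cv2.COLOR_BGR2GRAY).astype(float)[240:266,346:376]
    h,w=q.shape
    best=None
    for sg in(.7,.8):
        n=h*w;A=np.zeros((n,n))
        for i in range(n):
            e=np.zeros((h,w));e.flat[i]=1;A[:,i]=cv2.GaussianBlur(e,(7,7),sg,borderType=cv2.BORDER_REPLICATE).ravel()
        x=lsq_linear(np.vstack([A,.03*np.eye(n)]),np.r_[q.ravel(),.03*q.ravel()],bounds=(0,255)).x.reshape(h,w)
        print(nm,sg,"res",np.abs(A@x.ravel()-q.ravel()).mean())
        c0=4 if nm=="top0" else 10
        for r in range(7,18): print(240+r,x[r,c0:c0+14].astype(int), "from",346+c0)
```

```text
top0 0.7 res 0.09541383446189394
247 [128 125  97  80  79 113  90 105 125 120 132 129 121 124] from 350
248 [155 147 150  98 129 167 161 148 154 150 150 143 154 147] from 350
249 [223 222 215 132 129 203 212 226 220 221 223 224 222 219] from 350
250 [231 223 224 132 122 214 226 227 224 233 224 228 226 228] from 350
251 [232 229 233 130 165 207 230 231 231 227 233 228 230 232] from 350
252 [233 229 216 184 223 228 229 234 224 211 203 202 207 208] from 350
253 [226 230 226 216 230 225 228 215 188 132 148 138 148 164] from 350
254 [232 226 224 232 223 231 223 222 175 108 119 108  80 110] from 350
255 [227 230 233 224 230 226 229 216 201 106 121 113  74 101] from 350
256 [231 229 226 231 225 231 227 226 213 130  95 102  97 116] from 350
257 [195 199 199 203 207 208 208 211 202 176 170 152 184 173] from 350
top0 0.8 res 0.30103100254241455
247 [118 119  89  73  79 115  80  92 119 110 127 124 113 115] from 350
248 [147 141 154  91 130 179 159 146 152 143 145 132 151 143] from 350
249 [228 231 233 125 122 213 213 238 227 230 232 235 233 226] from 350
250 [236 212 238 120 110 225 226 225 221
[... 1448 characters left out ...]
135 150 150 149  98 103 159 157 143 150 147 143 140] from 356
249 [225 233 236 218 235 114  99 213 222 234 225 230 231 231] from 356
250 [224 226 223 222 234 139  98 220 220 225 227 221 223 222] from 356
251 [238 227 240 220 240 139  98 222 230 229 233 230 230 229] from 356
252 [233 230 231 206 208 118 169 201 209 223 230 228 232 233] from 356
253 [223 221 179 131 136 105 139 164 165 186 221 230 224 228] from 356
254 [228 217 187  82 125 110  72 115 108 155 206 227 230 223] from 356
255 [230 217 204 103 129 123  49 113 113 159 218 222 230 221] from 356
256 [231 220 235 107  84  83 102  91 123 182 228 224 229 226] from 356
257 [217 209 207 178 188 159 199 181 234 215 235 234 237 227] from 356
```

Run:
```python
from h import *
tool()
print(job.job_done())
```

```text
t 43.75 pos [ 251.4 -571.5  201.6] jawdir deg -5.74 x [ 0.  0. -1.] F [-0.1 -0.8 -0.7] M [ 0.02 -0.14 -0.02] open 1.0 q [-1.26  0.5   1.58  0.    1.06 -1.16]
the job is handed in; nothing more can be done
None
```

I stood the post on the bench, seated it in the cup and wound the carriage to line the fins up. I handed the job in at 43.75 s; no verdict is reported.

- **Standing the post:** The tool can't tilt, so I turned the post upright in the jaws by pushing its foot against the right edge of the stage base. The first try and part of the second slid over the edge and had to be repeated. I then stood it on the bench right of the stage and let go; the picture showed it upright.
- **Seating it:** I regripped the post near its top end and pressed it into the cup with 23 N. Its foot ended about 46.6 mm over the bench, against about 47 mm expected, and it still stood straight in the last picture.
- **Winding the carriage:** I turned the knob about 107° and compared the fins. That looked slightly short, so I gripped again and added 3°, for about 110° or 28.8 mm of travel.
- **Fin alignment:** My best reading from the top camera puts the fins in line to within about 0.5 mm. One pixel is about 3.5 mm there. The pointer fin's position in that view did not change with the last 3°, although the carriage edge did move. The scene view only confirms alignment to about 1–1.5 mm.
- **At hand-in:** The gripper was open, about 400 mm clear of the stage. The beaker and calculator looked undisturbed in the last scene picture, and I left the yellow look-alike alone.

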